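# Release a tube held by a screw of unknown hand on an inclined mixer

## Task

Take the tube with the orange band off the inclined mixer: unscrew the red T-handle of its station until the black keeper is all the way up, then lift the tube a little, draw it out down the slope and lay it flat in the white tray, letting go only when it is down. The mixer's two heads spin opposite ways, so one handle has a left-hand thread and nothing shows which: feel gently, a few degrees each way, which way it loosens, and never force it against a stop (the bar must not twist more than about 15 degrees off its yellow pointer). Leave the tube with the green band in place with its keeper down.

Things in the scene. Friction and masses are not known exactly. Their poses are not given: they have to be found in the camera images.
- mixer: white inclined mixer, 190 x 236 x 128 mm; origin at the centre of its underside, x towards its back, z up. Its front edge is 30 mm high; the face rises from there at 30 degrees and looks at the robot. On it, side by side and 130 mm apart, lie stations A and B, alike to look at; which is left and which is right varies.
- station_a: A's plate; origin on the mixer's face under the middle of the seat, x up the slope, z squarely out of the face. The tube lies along x, its axis 24 mm above the face, on two saddles (x = +-38 mm, 14 mm long, cheeks 17 mm high), with room for fingers between them. A stop at x = -64 mm rises 10 mm above the tube's underside. The screw is at x = 86 mm.
- station_b: B's plate; made as A's.
- keeper_a_tip (a point): A's keeper, a black arm 8 mm thick that reaches from the screw to x = 38 mm over the top 17 mm of the tube; this point is under its tip, 39 mm above the face when down (2.5 mm above the tube). Unscrewing raises it (it does not turn) 6.5 mm per radian, up to 20 mm. Then the tube can be lifted 15 mm squarely, which clears the stop, and drawn 30 mm down the slope.
- keeper_b_tip (a point): B's keeper; as A's.
- handle_a_grip (a point): centre of A's red T-handle: bar 64 mm long (x), 15 mm thick (y), 22 mm tall; z outwards along the screw; keeper arm 26 mm below. Grip it across its thickness, tool along the screw; it rises with the keeper and stays where left. Loosening takes a steady 0.15 N m, over 3.1 rad from stop to stop. The bar drives the screw through a torsion spring, 3 N m per radian.
- handle_b_grip (a point): centre of B's red T-handle; as A's, but for its thread: of the two, one loosens anticlockwise seen from outside (right-hand thread), the other clockwise (left-hand thread); which station is which must be felt. Raising a keeper fully takes two or more grasps.
- screw_a_mark (a point): steel head of A's screw, 24 mm across, 22 mm below the handle's centre; x along its yellow pointer, z outwards. The bar lies along the pointer when nobody turns it. Turned the tightening way the screw stands still (it is tight at the start) and the bar only twists its spring, as it does at the upper stop: more than 0.33 rad (19 degrees) off the pointer is forcing it.
- screw_b_mark (a point): head of B's screw; as A's.
- tube_orange_center (a point): capped sample tube, 116 mm long, 25 mm across, 40 g, clear with a blue screw cap and a wide orange band; this point is the middle of the tube (on its axis, half-way along); y along its axis, away from the cap. It lies on its saddles, cap end down the slope against the stop, the other end under the keeper; which station it is on varies. This is the tube to take out.
- tube_green_center (a point): capped sample tube, 116 mm long, 25 mm across, 40 g, clear with a blue screw cap and a wide green band; this point is the middle of the tube (on its axis, half-way along); y along its axis, away from the cap. It lies on its saddles, cap end down the slope against the stop, the other end under the keeper; which station it is on varies. To be left alone.
- tray_floor (a point): middle of the inner floor (blue liner, 6 mm above the worktop) of an open white tray, 190 (its x) x 120 (its y) x 24 mm outside, walls 4 mm; fixed on the worktop. The tube fits along its x axis; its middle is then 12.5 mm above this point.
Not all that is in view belongs to the job. Leave any purple look-alike of the part that bears tube_green_center alone.

How it is judged:
On the way, in this order (a step that is already met when the one before it is completed fails the run):
1. the keeper over the orange-banded tube is raised by at least 15 mm (of 20) while that tube still lies in its seat (((distance between tube_orange_center and station_a below 0.032 m and z of keeper_a_tip in the frame of station_a above 0.054 m) or (distance between tube_orange_center and station_b below 0.032 m and z of keeper_b_tip in the frame of station_b above 0.054 m))), for 0.2 s.
2. the orange-banded tube is lowered into the tray (its middle less than 30 mm above the floor) while still in the fingers (x of tube_orange_center in the frame of tray_floor between -0.036 and 0.036 m and y of tube_orange_center in the frame of tray_floor between -0.045 and 0.045 m and z of tube_orange_center in the frame of tray_floor below 0.03 m and contact force between the fingers and tube_orange above 0.5 N), for 0.1 s.
At the end, for the whole second after the job is handed in: The orange-banded tube lies flat (within 6 degrees of level), released and at rest on the floor of the white tray, its middle within 36 mm (tray's x) and 45 mm (tray's y) of the tray's middle; the green-banded tube is still in its seat with its keeper down (raised less than 4 mm) (x of tube_orange_center in the frame of tray_floor between -0.036 and 0.036 m and y of tube_orange_center in the frame of tray_floor between -0.045 and 0.045 m and z of tube_orange_center in the frame of tray_floor below 0.02 m and angle between tube_orange_center's own y axis and vertical between 1.47 and 1.67 rad and linear speed of tube_orange below 0.02 m/s and contact force between the fingers and tube_orange below 0.1 N and ((distance between tube_green_center and station_a below 0.032 m and z of keeper_a_tip in the frame of station_a below 0.043 m) or (distance between tube_green_center and station_b below 0.032 m and z of keeper_b_tip in the frame of station_b below 0.043 m))); the robot touches nothing.
It fails at once if a handle is forced against a stop: twisted more than 0.33 rad (19 degrees) off its screw's pointer (angle between the x axis of handle_a_grip and the x axis of screw_a_mark, either way round above 0.33 rad or angle between the x axis of handle_b_grip and the x axis of screw_b_mark, either way round above 0.33 rad).
It fails at once if the green-banded tube is moved out of its seat, or its keeper raised by 4 mm or more (not ((distance between tube_green_center and station_a below 0.032 m and z of keeper_a_tip in the frame of station_a below 0.043 m) or (distance between tube_green_center and station_b below 0.032 m and z of keeper_b_tip in the frame of station_b below 0.043 m))).
It also fails if it takes over 72 s, if anything falls off the work surface, if the arm or the gripper's body presses on something with over 40 N, if the wrist force passes 120 N, or if a joint passes its speed limit or range.

## Robot

A 7-joint arm with a two-finger parallel gripper is mounted at the origin on a cart in front of the work surface, level with it; the furniture and walls round the work are solid. World frame = base frame: x ahead of the robot, y to its left, z up, the work surface at z = 0. Lengths are in m, angles in rad, forces in N, time in s.
With the tool pointing down it reaches from about 0.375 to 0.925 m from the base axis. Payload 3.1 kg.
Tool frame: the origin (TCP) lies at the very end of the fingers, on their centre line; the grasp point (between the pads) lies 19 mm behind it (arm.tcp_to_grasp is the distance from the TCP to the grasp point, in m); z points along the fingers, y is the line along which they close (so a half turn about z gives the same grasp; the last joint's range is limited). The gripper opens to 85 mm and grips with 20 to 120 N. Pads are 22 mm wide; open, the fingers measure 114 mm over their backs; the gripper's body (76 mm by 85 mm) begins 54 mm behind the grasp point. The pads swing forward as they close: fully open they stand 13 mm farther back than shut.
Start: joints at [-1.376, 0.383, 0.044, 1.598, -0.018, 1.161, -0.05], TCP at [0.188, 0.622, 0.231] pointing down, gripper open.
Joint ranges: [-2.61, 2.61], [-0.41, 2.15], [-1.48, 1.57], [0, 2.5], [-1.57, 4.71], [0.05, 1.97], [-2.85, 2.85]. Speed limits (rad/s): [2.79, 2.79, 3.14, 3.14, 3.14, 3.14, 3.14].

## Interface

Orientations are given as a rotation vector (axis times angle).
In Python, from bench import telemetry, eyes, arm, look_for, spot_point gives the robot as it stands.
- The arm moves only by the tool jog_arm, never from a script. Its argument "commands" is a list of rows, each a list of 3 entries, a list of its own where there are three numbers: the shift along the tool's x, y, z in m, then the turn, a rotation vector about the tool's x, y, z in rad, then the finger opening in m, from 0 to 0.0854. In form: [[[dx, dy, dz], [ax, ay, az], gripper], ...]. A call has 1 to 12 rows; each row is the pose to reach, as a shift and turn from the pose commanded when the call began, along the tool's axes at that moment; what a row does not reach only later rows make up. A row lasts 1/12 s, in which the tool goes at most 41.7 mm and 7.16 degrees, less where a joint would pass 70% of its speed; a pose out of reach is approached as far as the arm can. A call with a gripper value outside its range is refused whole. The fingers move at their own pace and stop on an object; "newtons" is the grip in N (left out, the last holds). Time passes only in rows, so rows that repeat a pose let the fingers close. It gives the time, the measured TCP pose, the force, the opening and the grip force at its end, in the units of the state.
- telemetry.sense(): the state, without advancing time (a new reading comes with each control period).
- eyes.read_camera(name): name is "scene" or "top"; returns a dict with "frame" (420x560x3 uint8, red, green, blue), "fovy" (degrees; the focal length in pixels is half the picture's height over the tangent of half this angle, whatever the lens; pixels are square), "cx", "cy" (the principal point, pixels), "R" (3x3) and "t" (3): a world point X has camera coordinates R X + t. Camera axes: x right, y down, z forward; pixel columns grow to the right and rows downward; lengths in m; the calibration is good to about 2 mm. A picture is of the moment at which its call begins. There is no depth.
- arm.sign_off(): hands the job in; it is judged then, once.
Trained networks look in the newest picture that a camera, given by its name, has taken for a name from the list of things; names that differ only in an ending like _2 or _b are one class to them, and where a whole thing is asked for, a point or a joint stands for the part that bears it (a point fixed in the world has none). Each returns a list of dicts, best first, with "confidence" (0 to 1); they miss things now and then, are a little off and sometimes report something else, mostly with a low value. They report only what shows in the picture. A call takes as long as a camera call. They do not tell look-alikes from the thing itself.
- look_for(camera, thing): "point" ([x, y, z] in m, in the coordinates of the camera as it stood for that picture, good to about 4 mm: the middle of the surface that is visible of it).
- spot_point(camera, thing): "point" ([x, y, z] in m, in the coordinates of the camera as it stood for that picture, good to about 4 mm: a listed point, or the origin of a listed thing).
The state is a dict: "t": time; "joints": joint angles; "qd": joint speeds; "tau": joint torques, N m; "ee_pos": TCP position; "tcp_rot": TCP orientation; "force": force on the tool from outside, world axes, zero at the start; "wrist_torque": the same for the moment, N m; "grip_width": finger opening in m; "grip_force": force on a finger pad.
Only numpy, scipy, OpenCV 4.12 (cv2) and the standard library are available. Lean on these libraries where they do the work, as an engineer would, in place of code of your own. Each camera call takes 0.05 s, during which the arm holds its last target. There are 200 camera calls.

## Working session

There is one attempt and no reset: what is moved stays moved. The work goes in short steps, Python scripts to look and compute and a tool call to move; the robot and the scene stay as the last step left them, time stands still between calls to the robot, and variables do not carry over. Pictures are saved under pics/ and viewed, at most 10 in all, crops included, and the job is handed in when it is done.

Besides the shell and the picture viewer there is one more tool, called as name([rows], argument=value, ...), one row to a line, values as JSON. jog_arm: Moves the arm, as the interface text tells. Its arguments: {"type":"object","properties":{"commands":{"type":"array","items":{"type":"array"}},"newtons":{"type":"number"}},"required":["commands"]}

```bash
ls; mkdir -p pics; cat > h.py <<'E'
import numpy as np, cv2
from scipy.spatial.transform import Rotation as Rn
from bench import telemetry, eyes, arm, look_for, spot_point
def w(c,p): return np.array(c["R"]).T@(np.array(p)-np.array(c["t"]))
E
python3 - <<'E'
from h import *
np.set_printoptions(precision=4,suppress=True)
s=telemetry.sense(); print(s)
for n in("scene","top"):
    c=eyes.read_camera(n); cv2.imwrite(f"pics/{n}0.png",cv2.cvtColor(np.array(c["frame"]),cv2.COLOR_RGB2BGR))
    print(n,"cam at",w(c,[0,0,0]))
    for th in["mixer","station_a","handle_a_grip","screw_a_mark","keeper_a_tip","tube_orange_center","tube_green_center","tray_floor"]:
        for r in spot_point(n,th)[:3]: print(th,np.round(w(c,r["point"]),4),round(r["confidence"],2))
E
```

```text
pics
{'t': 0.0, 'joints': array([-1.3758,  0.3838,  0.0438,  1.5996, -0.0179,  1.1612, -0.0499]), 'qd': array([-0.0006,  0.0001,  0.    , -0.001 ,  0.0009,  0.0001,  0.0001]), 'tau': array([ -0.0003, -43.3454,   1.0243, -24.952 ,   0.0104,   0.0112,
        -0.    ]), 'ee_pos': array([0.1873, 0.6214, 0.2299]), 'tcp_rot': array([-0.4582, -3.1077,  0.0042]), 'force': array([ 0.085 , -0.0273, -0.3937]), 'wrist_torque': array([-0.0355,  0.0385, -0.015 ]), 'grip_force': 0.0, 'grip_width': 0.08534093789489623}
scene cam at [ 0.1857 -0.5137  0.5916]
mixer [ 0.5647  0.1272 -0.006 ] 0.86
station_a [0.5459 0.1886 0.0678] 0.64
handle_a_grip [0.5863 0.0627 0.175 ] 0.94
screw_a_mark [0.593  0.0616 0.1557] 0.83
keeper_a_tip [0.5616 0.06   0.1217] 0.68
keeper_a_tip [0.5952 0.1871 0.1585] 0.25
keeper_a_tip [0.5412 0.0589 0.0646] 0.24
tube_orange_center [0.5329 0.1916 0.0879] 0.82
tube_green_center [ 0.4751 -0.0921  0.0097] 0.83
tube_green_center [0.5297 0.0581 0.0847] 0.61
tray_floor [0.5073 0.3826 0.0052] 0.75
tray_floor [0.5831 0.0612 0.1729] 0.53
top cam at [0.4531 0.1874 0.989 ]
mixer [0.5669 0.1279 0.0025] 0.95
mixer [0.5318 0.1951 0.0906] 0.54
station_a [0.5453 0.0574 0.0737] 0.88
station_a [0.5436 0.1977 0.07  ] 0.71
handle_a_grip [0.5831 0.0609 0.1726] 0.76
screw_a_mark [0.5976 0.0603 0.155 ] 0.77
screw_a_mark [0.5326 0.1946 0.0862] 0.22
keeper_a_tip [0.5637 0.062  0.1268] 0.98
keeper_a_tip [0.5331 0.0635 0.0871] 0.43
tube_orange_center [0.532  0.1958 0.0891] 0.78
tube_green_center [ 0.4775 -0.0881  0.0156] 0.7
tube_green_center [0.5343 0.0629 0.0866] 0.59
tray_floor [0.5131 0.3797 0.0064] 0.66
```

View pics/scene0.png

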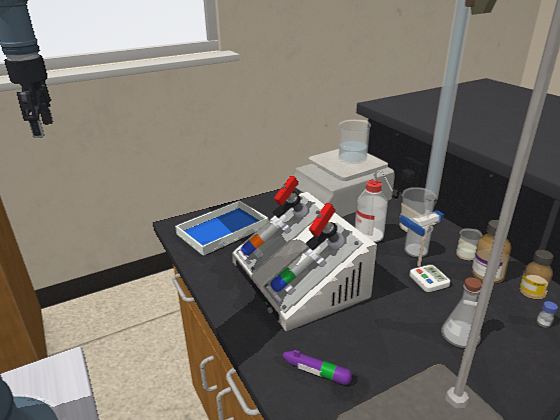

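View pics/top0.png

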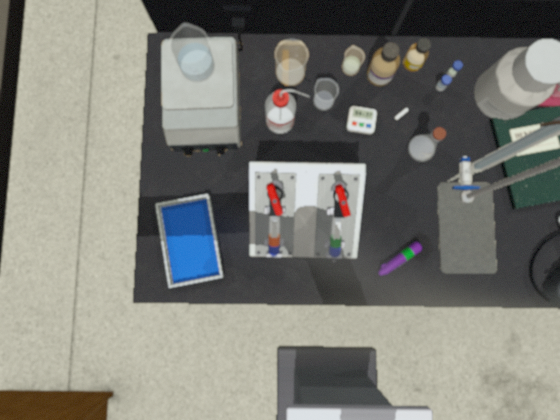

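The orange tube is on the left station (top pixel 274,240) with its handle at (275,198). Green is on the right, the tray is on the far left at (189,240), and the purple look-alike lies at (400,258). Next I'll measure the left handle's position and angle, the mixer yaw and the tray yaw.

```bash
cat >> h.py <<'E'
def f(c): return c["frame"].shape[0]/2/np.tan(np.radians(c["fovy"])/2)
def ray(c,uv):
    uv=np.atleast_2d(uv).astype(float); F=f(c)
    d=np.c_[(uv[:,0]-c["cx"])/F,(uv[:,1]-c["cy"])/F,np.ones(len(uv))]@np.array(c["R"])
    return w(c,[0,0,0]),d
def onplane(c,uv,p0,n):
    o,d=ray(c,uv); s=((p0-o)@n)/(d@n); return o+d*s[:,None]
def proj(c,X):
    q=np.atleast_2d(X)@np.array(c["R"]).T+np.array(c["t"]); F=f(c)
    return np.c_[q[:,0]/q[:,2]*F+c["cx"],q[:,1]/q[:,2]*F+c["cy"]]
n=np.array([-.5,0,.8660254]); u=np.array([.8660254,0,.5]); yv=np.array([0,1.,0])
def redmasks(c,boxes):
    hsv=cv2.cvtColor(np.array(c["frame"]),cv2.COLOR_RGB2HSV)
    m=(((hsv[...,0]<6)|(hsv[...,0]>174))&(hsv[...,1]>170)&(hsv[...,2]>70)).astype(np.uint8)
    out=[]
    for (a,b,x,y) in boxes:
        k=np.zeros_like(m); k[b:y,a:x]=m[b:y,a:x]; out.append(k)
    return out
def fit_handle(views,p0,a0,R0=np.c_[u,yv,n]):
    "views: list of (cam,mask); fit box 64x15x22 position+angle by silhouette IoU"
    from scipy.optimize import minimize
    cor=np.array([[i,j,k] for i in(-.032,.032) for j in(-.0075,.0075) for k in(-.011,.011)])
    S=8
    def cost(q):
        R=R0@Rn.from_euler('z',q[3]).as_matrix(); X=cor@R.T+p0+np.array(q[:3])
        t=0
        for c,m in views:
            hull=cv2.convexHull(proj(c,X).astype(np.float32)).reshape(-1,2)
            x0,y0,wd,ht=cv2.boundingRect(cv2.findNonZero(m)); x0-=12;y0-=12;wd+=24;ht+=24
            M=cv2.resize(m[y0:y0+ht,x0:x0+wd],None,fx=S,fy=S,interpolation=cv2.INTER_LINEAR)
            H=np.zeros_like(M); cv2.fillConvexPoly(H,np.round((hull-[x0-.5,y0-.5])*S).astype(np.int32),1)
            t+=1-(M&H).sum()/(M|H).sum()
        return t
    best=None
    for a in np.atleast_1d(a0):
        r=minimize(cost,[0,0,0,a],method="Nelder-Mead",options=dict(initial_simplex=np.array([[0,0,0,a]]+[list(np.eye(4)[i]*[.01,.01,.01,.3][i]+[0,0,0,a]) for i in range(4)]),maxiter=300))
        if best is None or r.fun<best.fun: best=r
    return p0+best.x[:3],best.x[3],best.fun
E
python3 - <<'E'
from h import *
np.set_printoptions(precision=4,suppress=True)
c=eyes.read_camera("top"); s=eyes.read_camera("scene")
tm=redmasks(c,[(260,175,290,222),(325,175,355,222)]); sm=redmasks(s,[(265,170,303,205),(303,200,340,240)])
for nm,k,p in(("L",0,[.585,.194,.1735]),("R",1,[.585,.061,.1735])):
    for vs in([(c,tm[k]),(s,sm[k])],[(c,tm[k])]):
        print(nm,tm[k].sum(),sm[k].sum(),*fit_handle(vs,np.array(p),[-.4,0,.4]))
# tray blue
f0=np.array(c["frame"]); hsv=cv2.cvtColor(f0,cv2.COLOR_RGB2HSV)
b=((hsv[...,0]>95)&(hsv[...,0]<125)&(hsv[...,1]>130)&(hsv[...,2]>60)).astype(np.uint8); b[:,:150]=0;b[:,235:]=0;b[:185]=0;b[300:]=0
uv=cv2.findNonZero(b).reshape(-1,2); P=onplane(c,uv,np.array([0,0,.006]),np.array([0,0,1.]))
print("tray",len(uv),cv2.minAreaRect((P[:,:2]*1000).astype(np.float32)))
# mixer white outline on top view for yaw
from itertools import product
for nm in("mixer","tray_floor"):
    print(nm,[np.round(w(c,r["point"]),4) for r in look_for("top",nm)[:2]])
big=cv2.resize(f0[150:270,235:375],None,fx=5,fy=5,interpolation=cv2.INTER_CUBIC)
cv2.imwrite("pics/crop1.png",cv2.cvtColor(big,cv2.COLOR_RGB2BGR))
E
```

```text
L 205 314 [0.5873 0.1939 0.1721] 0.26507379793327845 0.6551146831145334
L 205 314 [0.583  0.1921 0.1711] 0.23650941289685873 0.3708725235141085
R 183 384 [0.5862 0.0633 0.1707] 0.366338785786431 0.6780334012025085
R 183 384 [0.585  0.0609 0.1601] 0.3439406167656047 0.3829480569876379
tray 3456 ((513.345703125, 384.1138610839844), (173.36712646484375, 104.55587768554688), 11.541766166687012)
mixer [array([0.5984, 0.1267, 0.0984]), array([0.5849, 0.1921, 0.175 ])]
tray_floor [array([0.5105, 0.3835, 0.0055])]
```

View pics/crop1.png

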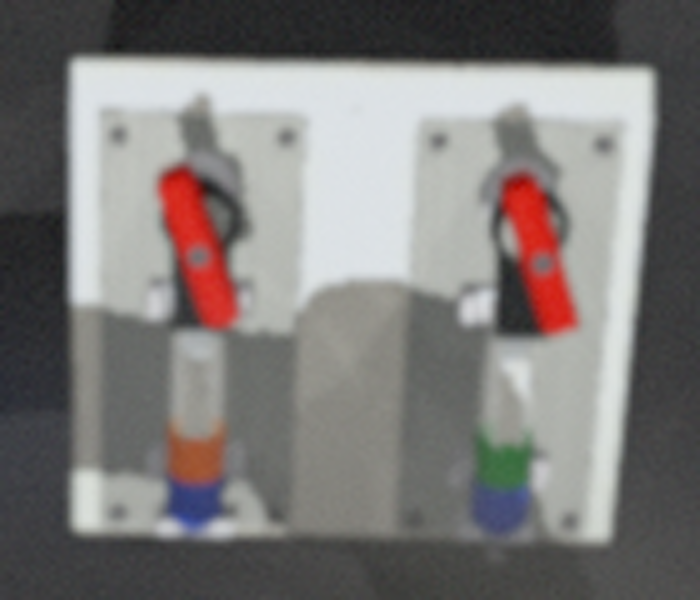

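```bash
python3 - <<'E'
from h import *
np.set_printoptions(precision=4,suppress=True)
c=eyes.read_camera("top"); s=eyes.read_camera("scene")
z=np.array([0,0,1.])
for uvs,h in(([(249.4,256.4),(357,258.6)],.03),([(249.4,161.6),(366,164)],.128)):
    P=onplane(c,uvs,h*z,z); print(P,np.linalg.norm(P[1]-P[0]),"yaw",np.degrees(np.arctan2(*(P[0]-P[1])[:2])))
P=onplane(c,[(157,208),(170,287),(208,195),(222,277)],.024*z,z); print("tray",P,np.degrees(np.arctan2(*(P[0]-P[1])[[1,0]])),np.degrees(np.arctan2(*(P[2]-P[3])[[1,0]])))
tm=redmasks(c,[(260,175,290,222),(325,175,355,222)]); sm=redmasks(s,[(265,170,303,205),(303,200,340,240)])
for k,p in((0,[.585,.193,.1735]),(1,[.585,.061,.1735])):
  p=np.array(p)
  for cam,m,off in((c,tm[k],.011),(s,sm[k],0)):
    uv=cv2.findNonZero(m).reshape(-1,2); X=onplane(cam,uv,p+off*n,n)-p
    q=np.c_[X@u,X@yv]*1000; r=cv2.minAreaRect(q.astype(np.float32)); e,v=np.linalg.eigh(np.cov(q.T)); v=v[:,1]*np.sign(v[0,1])
    print(k,"mean",q.mean(0),"rect",r,"pca deg",np.degrees(np.arctan2(v[1],v[0])),"len",np.sqrt(12*e))
  print("proj px",proj(c,p),cv2.boundingRect(cv2.findNonZero(tm[k])),proj(s,p),cv2.boundingRect(cv2.findNonZero(sm[k])))
E
```

```text
[[0.478  0.2463 0.03  ]
 [0.4763 0.0081 0.03  ]] 0.23819840132113818 yaw 0.4077262619089182
[[0.6681 0.2445 0.128 ]
 [0.6666 0.0062 0.128 ]] 0.2383713975002113 yaw 0.34991048792354695
tray [[0.5839 0.4571 0.024 ]
 [0.4088 0.42   0.024 ]
 [0.6153 0.3434 0.024 ]
 [0.432  0.3063 0.024 ]] 11.973590128512223 11.45937785588429
0 mean [ 4.046  -0.2925] rect ((2.6731948852539062, -0.3474740982055664), (62.81698989868164, 15.703997611999512), 15.125395774841309) pca deg 15.998757870293826 len [14.6588 63.9519]
0 mean [-1.35   -1.1085] rect ((-0.3225440979003906, 0.1699981689453125), (72.58262634277344, 33.670257568359375), 20.778139114379883) pca deg 25.770463531596064 len [31.2805 67.3138]
proj px [[273.9376 198.5833]] (267, 184, 15, 31) [[286.1329 189.6203]] (274, 176, 24, 29)
1 mean [2.7427 3.3873] rect ((2.6884727478027344, 2.777233123779297), (62.922447204589844, 15.28927993774414), 16.833951950073242) pca deg 16.94404187764011 len [13.6488 66.2384]
1 mean [-1.9031  0.9754] rect ((-1.1207122802734375, 1.8797531127929688), (72.74065399169922, 28.745201110839844), 21.844438552856445) pca deg 25.399393744650144 len [26.6732 68.4096]
proj px [[342.8533 199.5555]] (336, 185, 14, 31) [[322.8263 218.9868]] (309, 203, 26, 34)
```

Left (orange) handle: about (0.586, 0.1925, 0.174), bar turned +16° about the outward normal. This agrees with the given dimensions, mixer yaw is about 0.4° and tray yaw about 11.5°. Next: the move to the pre-grasp pose.

```bash
cat >> h.py <<'E'
def frame(z,y):
    z=z/np.linalg.norm(z); y=y-z*(y@z); y/=np.linalg.norm(y); return np.c_[np.cross(y,z),y,z]
def goto(p,R,s=None):
    s=s or telemetry.sense(); R0=Rn.from_rotvec(s["tcp_rot"]).as_matrix()
    print("shift",np.round(R0.T@(np.array(p)-s["ee_pos"]),4),"turn",np.round(Rn.from_matrix(R0.T@R).as_rotvec(),4))
def bar(deg):  # tool orientation across a bar at angle deg (from u to y)
    a=np.radians(deg); return -np.sin(a)*u+np.cos(a)*yv
H=np.array([.586,.1925,.174])
def tcp_at(g,R): return np.array(g)+.019*R[:,2]
E
python3 - <<'E'
from h import *
R=Rn.from_rotvec(telemetry.sense()["tcp_rot"]).as_matrix(); print(R)
for sg in(1,-1):
    T=frame(-n,sg*bar(16)); goto(tcp_at(H+.09*n,T),T)
print(arm.tcp_to_grasp)
E
```

```text
[[-9.57459142e-01  2.88568868e-01 -2.55780011e-06]
 [ 2.88568868e-01  9.57459142e-01  1.53003376e-05]
 [ 6.86419022e-06  1.39113467e-05 -1.00000000e+00]]
shift [-0.4715 -0.3068 -0.0042] turn [-0.0036 -0.5307 -0.5587]
shift [-0.4715 -0.3068 -0.0042] turn [-0.6966  0.0047  2.4942]
0.0187
```

jog_arm([
  [[0, 0, -0.04], [0, 0, 0], 0.0854],
  [[-0.04, -0.026, -0.06], [0, -0.05, -0.05], 0.0854],
  [[-0.08, -0.052, -0.06], [0, -0.1, -0.1], 0.0854],
  [[-0.11, -0.072, -0.06], [0, -0.14, -0.15], 0.0854],
  [[-0.14, -0.09, -0.06], [0, -0.18, -0.2], 0.0854],
  [[-0.175, -0.113, -0.06], [0, -0.22, -0.25], 0.0854],
  [[-0.21, -0.136, -0.06], [0, -0.27, -0.3], 0.0854],
  [[-0.245, -0.16, -0.06], [0, -0.32, -0.35], 0.0854],
  [[-0.28, -0.182, -0.06], [0, -0.37, -0.4], 0.0854],
  [[-0.315, -0.205, -0.06], [0, -0.42, -0.44], 0.0854],
  [[-0.35, -0.228, -0.06], [0, -0.46, -0.48], 0.0854],
  [[-0.35, -0.228, -0.06], [0, -0.46, -0.48], 0.0854],
])

```text
t: 2.2
ee_pos: [0.4601, 0.2935, 0.2903]
tcp_rot: [-0.249, 2.679, -0.1]
force: [-0.4, -0.7, -0.1]
grip_width: 0.0854
grip_force: 0.0
```

```bash
python3 - <<'E'
from h import *
T=frame(-n,bar(16)); goto(tcp_at(H+.08*n,T),T); print(telemetry.sense()["joints"])
E
```

```text
shift [-0.038  -0.1073  0.1019] turn [-0.0134 -0.0742 -0.0856]
[-1.11352515 -0.06101093  0.25036853  2.05717211  0.4805888   0.9167196
  0.64235373]
```

jog_arm([
  [[-0.013, -0.036, 0.01], [-0.005, -0.025, -0.03], 0.07],
  [[-0.025, -0.071, 0.03], [-0.009, -0.05, -0.06], 0.07],
  [[-0.038, -0.107, 0.06], [-0.013, -0.074, -0.086], 0.07],
  [[-0.038, -0.107, 0.1], [-0.013, -0.074, -0.086], 0.07],
  [[-0.038, -0.107, 0.102], [-0.013, -0.074, -0.086], 0.07],
  [[-0.038, -0.107, 0.102], [-0.013, -0.074, -0.086], 0.07],
])

```text
t: 2.7
ee_pos: [0.5526, 0.201, 0.2243]
tcp_rot: [-0.375, 2.599, -0.094]
force: [-0.4, -0.0, 0.2]
grip_width: 0.0701
grip_force: 0.0
```

```bash
python3 - <<'E'
from h import *
T=frame(-n,bar(16)); goto(tcp_at(H+.003*n,T),T); print(telemetry.sense()["joints"])
c=eyes.read_camera("scene"); f0=c["frame"][120:260,220:380]
print("handle centre px in crop",(proj(c,H)-[220,120])*4,"tcp",(proj(c,telemetry.sense()["ee_pos"])-[220,120])*4)
cv2.imwrite("pics/s2.png",cv2.cvtColor(cv2.resize(f0,None,fx=4,fy=4,interpolation=cv2.INTER_CUBIC),cv2.COLOR_RGB2BGR))
E
```

```text
shift [-0.0015 -0.0095  0.0762] turn [ 0.0048 -0.0032  0.0064]
[-0.98337901  0.02713425  0.42830039  2.14799727  0.47939993  0.56917824
  0.9450262 ]
handle centre px in crop [[266.75995532 277.52357434]] tcp [[195.8059655  187.93727075]]
```

View pics/s2.png

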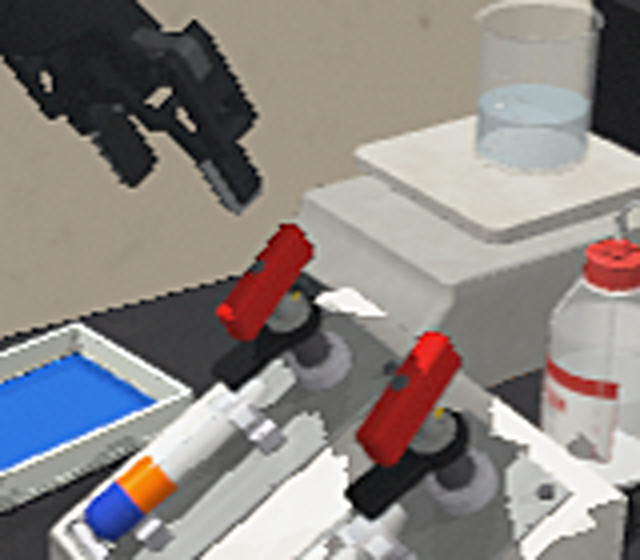

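The crop shows the left bar centred at about (265,280), which matches the projected centre (267,278), and the fingers above it. I'll descend now.

jog_arm([
  [[-0.0015, -0.0095, 0.0], [0.005, -0.003, 0.006], 0.06],
  [[-0.0015, -0.0095, 0.02], [0.005, -0.003, 0.006], 0.06],
  [[-0.0015, -0.0095, 0.04], [0.005, -0.003, 0.006], 0.06],
  [[-0.0015, -0.0095, 0.05], [0.005, -0.003, 0.006], 0.06],
  [[-0.0015, -0.0095, 0.05], [0.005, -0.003, 0.006], 0.06],
])

```text
t: 3.17
ee_pos: [0.5818, 0.196, 0.1855]
tcp_rot: [-0.37, 2.591, -0.093]
force: [-0.3, 0.4, -0.2]
grip_width: 0.0603
grip_force: 0.0
```

```bash
python3 - <<'E'
from h import *
T=frame(-n,bar(16)); goto(tcp_at(H+.003*n,T),T); s=telemetry.sense();print(s["qd"].round(3),s["force"],s["wrist_torque"])
E
```

```text
shift [ 0.0032 -0.0029  0.028 ] turn [0.0038 0.0048 0.0033]
[-0.008 -0.034 -0.    -0.001  0.013  0.029 -0.011] [-0.30271517  0.44966221 -0.18530178] [ 0.00247018  0.52335264 -0.04879148]
```

jog_arm([
  [[0.003, -0.003, 0.014], [0.004, 0.005, 0.003], 0.06],
  [[0.003, -0.003, 0.028], [0.004, 0.005, 0.003], 0.06],
  [[0.003, -0.003, 0.028], [0.004, 0.005, 0.003], 0.05],
  [[0.003, -0.003, 0.028], [0.004, 0.005, 0.003], 0.03],
  [[0.003, -0.003, 0.028], [0.004, 0.005, 0.003], 0.0],
  [[0.003, -0.003, 0.028], [0.004, 0.005, 0.003], 0.0],
  [[0.003, -0.003, 0.028], [0.004, 0.005, 0.003], 0.0],
  [[0.003, -0.003, 0.028], [0.004, 0.005, 0.003], 0.0],
  [[0.003, -0.003, 0.028], [0.004, 0.005, 0.003], 0.0],
], newtons=60)

```text
t: 3.92
ee_pos: [0.5947, 0.1929, 0.1623]
tcp_rot: [-0.364, 2.594, -0.095]
force: [-5.3, -0.7, 6.6]
grip_width: 0.0141
grip_force: 59.9
```

```bash
cat >> h.py <<'E'
def feel():
    s=telemetry.sense(); R=Rn.from_rotvec(s["tcp_rot"]).as_matrix()
    y=R[:,1]; print("t",round(s["t"],2),"bar deg",round(float(np.degrees(np.arctan2(-(y@u),y@yv))),2),"along n",round(float((s["ee_pos"]-H)@n)*1000,1),"lat u,y",np.round([(s["ee_pos"]-H)@u*1000,(s["ee_pos"]-H)[1]*1000],1),
      "Mn",round(float(np.array(s["wrist_torque"])@n),3),"M",np.round(s["wrist_torque"],2),"F",np.round(s["force"],1),"tau7",round(float(s["tau"][6]),3),"j7",round(float(s["joints"][6]),3),"w",round(s["grip_width"],4),"gf",round(float(s["grip_force"]),1))
E
python3 -c "
from h import *
feel()"
```

```text
t 3.92 bar deg 15.96 along n -14.5 lat u,y [1.6 0.4] Mn 0.074 M [-0.08  0.75  0.04] F [-5.3 -0.7  6.6] tau7 -0.102 j7 1.009 w 0.0141 gf 59.9
```

jog_arm([
  [[0, 0, 0], [0, 0, 0.05], 0.0],
  [[0, 0, 0], [0, 0, 0.1], 0.0],
  [[0, 0, 0], [0, 0, 0.1], 0.0],
  [[0, 0, 0], [0, 0, 0.1], 0.0],
])

```text
t: 4.25
ee_pos: [0.5946, 0.1926, 0.1625]
tcp_rot: [-0.234, 2.607, -0.061]
force: [-7.5, -1.7, 9.7]
grip_width: 0.014
grip_force: 62.2
```

```bash
python3 -c "
from h import *
feel()"
```

```text
t 4.25 bar deg 10.26 along n -14.3 lat u,y [1.7 0.1] Mn 0.228 M [-0.39  0.82  0.04] F [-7.5 -1.7  9.7] tau7 -0.257 j7 0.919 w 0.014 gf 62.2
```

jog_arm([
  [[0, 0, 0], [0, 0, -0.1], 0.0],
  [[0, 0, 0], [0, 0, -0.2], 0.0],
  [[0, 0, 0], [0, 0, -0.2], 0.0],
  [[0, 0, 0], [0, 0, -0.2], 0.0],
])

```text
t: 4.58
ee_pos: [0.5949, 0.1932, 0.1623]
tcp_rot: [-0.49, 2.575, -0.128]
force: [-6.1, 0.1, 6.4]
grip_width: 0.0139
grip_force: 59.0
```

```bash
python3 -c "
from h import *
feel()"
```

```text
t 4.58 bar deg 21.49 along n -14.5 lat u,y [1.8 0.7] Mn -0.079 M [ 0.1   0.66 -0.03] F [-6.1  0.1  6.4] tau7 0.163 j7 1.096 w 0.0139 gf 59.0
```

jog_arm([
  [[0, 0, 0], [0, 0, -0.05], 0.0],
  [[0, 0, 0], [0, 0, -0.05], 0.0],
  [[0, 0, 0], [0, 0, -0.05], 0.0],
])

```text
t: 4.83
ee_pos: [0.5948, 0.1934, 0.1623]
tcp_rot: [-0.553, 2.564, -0.145]
force: [-5.3, 0.6, 7.2]
grip_width: 0.0139
grip_force: 59.0
```

```bash
python3 -c "
from h import *
feel()"
```

```text
t 4.83 bar deg 24.3 along n -14.5 lat u,y [1.8 0.9] Mn -0.233 M [ 0.23  0.77 -0.14] F [-5.3  0.6  7.2] tau7 0.259 j7 1.141 w 0.0139 gf 59.0
```

jog_arm([
  [[0, 0, 0], [0, 0, 0.1], 0.0],
  [[0, 0, 0], [0, 0, 0.2], 0.0],
  [[0, 0, 0], [0, 0, 0.29], 0.0],
  [[0, 0, 0], [0, 0, 0.29], 0.0],
  [[0, 0, 0], [0, 0, 0.29], 0.0],
])

```text
t: 5.25
ee_pos: [0.5949, 0.1924, 0.1628]
tcp_rot: [-0.179, 2.61, -0.047]
force: [-8.9, -1.2, 14.3]
grip_width: 0.0141
grip_force: 61.0
```

```bash
python3 -c "
from h import *
feel()"
```

```text
t 5.25 bar deg 7.82 along n -14.1 lat u,y [ 2.1 -0.1] Mn 0.291 M [-0.55  0.83  0.02] F [-8.9 -1.2 14.3] tau7 -0.304 j7 0.88 w 0.0141 gf 61.0
```

jog_arm([
  [[0, 0, -0.001], [0, 0, 0.03], 0.0],
  [[0, 0, -0.001], [0, 0, 0.06], 0.0],
  [[0, 0, -0.001], [0, 0, 0.06], 0.0],
  [[0, 0, -0.001], [0, 0, 0.06], 0.0],
])

```text
t: 5.58
ee_pos: [0.5946, 0.1922, 0.1634]
tcp_rot: [-0.1, 2.614, -0.026]
force: [-6.5, -1.3, 9.3]
grip_width: 0.0144
grip_force: 59.8
```

```bash
python3 -c "
from h import *
feel()"
```

```text
t 5.58 bar deg 4.38 along n -13.5 lat u,y [ 2.1 -0.3] Mn 0.233 M [-0.35  0.64  0.07] F [-6.5 -1.3  9.3] tau7 -0.244 j7 0.826 w 0.0144 gf 59.8
```

Clockwise loosens: torque stays flat while the handle pushes outward. Counter-clockwise it rises at the spring rate. So I continue clockwise and follow the rise.

jog_arm([
  [[0, 0, -0.001], [0, 0, 0.1], 0.0],
  [[0, 0, -0.0016], [0, 0, 0.2], 0.0],
  [[0, 0, -0.0023], [0, 0, 0.3], 0.0],
  [[0, 0, -0.0029], [0, 0, 0.4], 0.0],
  [[0, 0, -0.0036], [0, 0, 0.5], 0.0],
  [[0, 0, -0.0042], [0, 0, 0.6], 0.0],
  [[0, 0, -0.0049], [0, 0, 0.7], 0.0],
  [[0, 0, -0.0055], [0, 0, 0.8], 0.0],
  [[0, 0, -0.0062], [0, 0, 0.9], 0.0],
  [[0, 0, -0.0068], [0, 0, 1.0], 0.0],
  [[0, 0, -0.0068], [0, 0, 1.0], 0.0],
])

```text
t: 6.5
ee_pos: [0.5902, 0.189, 0.1681]
tcp_rot: [1.19, 2.374, 0.313]
force: [-11.2, -5.3, 13.9]
grip_width: 0.0143
grip_force: 60.9
```

```bash
python3 -c "
from h import *
feel()"
```

```text
t 6.5 bar deg -53.2 along n -7.2 lat u,y [ 0.7 -3.5] Mn 0.259 M [-1.23  0.92 -0.41] F [-11.2  -5.3  13.9] tau7 -0.709 j7 -0.064 w 0.0143 gf 60.9
```

jog_arm([
  [[0, 0, 0], [0, 0, 0], 0.05],
  [[0, 0, 0], [0, 0, 0], 0.06],
  [[0, 0, 0], [0, 0, 0], 0.06],
  [[0, 0, -0.03], [0, 0, 0], 0.06],
  [[0, 0, -0.06], [0, 0, 0], 0.06],
  [[0, 0, -0.09], [0, 0, 0], 0.06],
  [[-0.04, 0, -0.11], [0, 0, 0], 0.06],
  [[-0.08, 0, -0.11], [0, 0, 0], 0.06],
  [[-0.08, 0, -0.11], [0, 0, 0], 0.06],
])

```text
t: 7.25
ee_pos: [0.5824, 0.1213, 0.2921]
tcp_rot: [1.193, 2.365, 0.324]
force: [0.2, -1.0, 1.1]
grip_width: 0.06
grip_force: 0.0
```

```bash
python3 - <<'E'
from h import *
np.set_printoptions(precision=4,suppress=True)
feel()
c=eyes.read_camera("top"); s=eyes.read_camera("scene")
p=H+.007*n
tm=redmasks(c,[(255,175,300,222)])[0]; sm=redmasks(s,[(265,160,303,205)])[0]
for cam,m,off in((c,tm,.011),(s,sm,0)):
    uv=cv2.findNonZero(m).reshape(-1,2); X=onplane(cam,uv,p+off*n,n)-p
    q=np.c_[X@u,X@yv]*1000; r=cv2.minAreaRect(q.astype(np.float32)); e,v=np.linalg.eigh(np.cov(q.T)); v=v[:,1]
    print(m.sum(),"mean",q.mean(0),"rect",r,"pca",np.degrees(np.arctan(v[1]/v[0])),np.sqrt(12*e))
for k in("keeper_a_tip","handle_a_grip"):
    for nm,cam in(("top",c),("scene",s)):
        print(k,nm,[w(cam,r["point"]) for r in spot_point(nm,k)[:3]])
a=cv2.resize(np.array(c["frame"])[150:270,235:375],None,fx=2.8,fy=2.8,interpolation=cv2.INTER_CUBIC); b=cv2.resize(np.array(s["frame"])[150:270,225:365],None,fx=2.8,fy=2.8,interpolation=cv2.INTER_CUBIC)
cv2.imwrite("pics/p3.png",cv2.cvtColor(np.hstack([a,b]),cv2.COLOR_RGB2BGR))
E
```

```text
t 7.25 bar deg -53.51 along n 104.0 lat u,y [ 55.9 -71.2] Mn -0.032 M [-0.04  0.5  -0.06] F [ 0.2 -1.   1.1] tau7 0.579 j7 -0.08 w 0.06 gf 0.0
212 mean [ 2.7656 -0.6252] rect ((1.620361328125, -0.5109882354736328), (16.385583877563477, 60.67831802368164), 47.54043197631836) pca -44.6947916582735 [15.317  61.3845]
311 mean [-1.3783 -0.0707] rect ((-1.858469009399414, 1.219757080078125), (31.96562385559082, 73.96940612792969), 42.84662628173828) pca -54.071337660798996 [30.2192 68.2817]
keeper_a_tip top []
keeper_a_tip scene [array([0.5605, 0.0614, 0.1207])]
handle_a_grip top [array([0.5814, 0.0641, 0.1725])]
handle_a_grip scene [array([0.584 , 0.0604, 0.1709])]
```

View pics/p3.png

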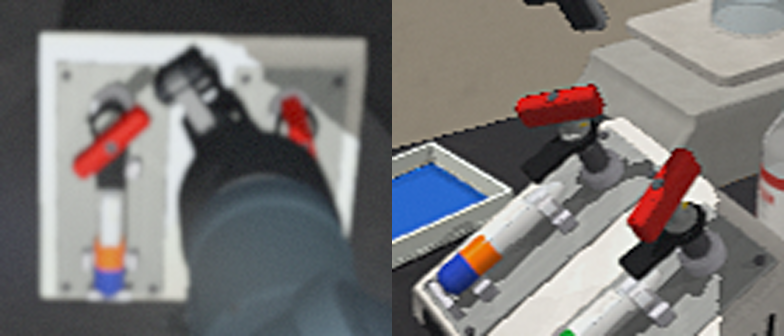

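The crops show the left bar turned to about −46°, with the keeper up by about 7 mm and the green station untouched. I'll regrasp centred on the screw.

```bash
python3 - <<'E'
from h import *
T=frame(-n,bar(-46)); g=H+.001*u-.0004*yv+.010*n; goto(tcp_at(g,T),T); goto(tcp_at(g+.07*n,T),T)
E
```

```text
shift [0.0779 0.0014 0.1106] turn [-0.0009 -0.0004 -0.1163]
shift [0.0779 0.0013 0.0406] turn [-0.0009 -0.0004 -0.1163]
```

jog_arm([
  [[0.03, 0.001, 0], [0, 0, -0.06], 0.06],
  [[0.06, 0.001, 0], [0, 0, -0.116], 0.06],
  [[0.078, 0.001, 0.02], [0, 0, -0.116], 0.06],
  [[0.078, 0.001, 0.04], [0, 0, -0.116], 0.06],
  [[0.078, 0.001, 0.055], [0, 0, -0.116], 0.06],
  [[0.078, 0.001, 0.055], [0, 0, -0.116], 0.06],
  [[0.078, 0.001, 0.055], [0, 0, -0.116], 0.06],
])

```text
t: 8.13
ee_pos: [0.5636, 0.1908, 0.2145]
tcp_rot: [1.035, 2.436, 0.273]
force: [-0.0, -0.3, 0.1]
grip_width: 0.06
grip_force: 0.0
```

```bash
python3 - <<'E'
from h import *
T=frame(-n,bar(-46)); g=H+.001*u-.0004*yv+.010*n; goto(tcp_at(g,T),T); feel()
E
```

```text
shift [0.0009 0.0012 0.0553] turn [-0.0032  0.0013 -0.0003]
t 8.13 bar deg -46.02 along n 46.3 lat u,y [ 0.8 -1.7] Mn 0.042 M [-0.01  0.54  0.04] F [-0.  -0.3  0.1] tau7 0.033 j7 -0.072 w 0.06 gf 0.0
```

jog_arm([
  [[0.001, 0.001, 0.02], [0, 0, 0], 0.06],
  [[0.001, 0.001, 0.04], [0, 0, 0], 0.06],
  [[0.001, 0.001, 0.055], [0, 0, 0], 0.06],
  [[0.001, 0.001, 0.055], [0, 0, 0], 0.04],
  [[0.001, 0.001, 0.055], [0, 0, 0], 0.02],
  [[0.001, 0.001, 0.055], [0, 0, 0], 0.0],
  [[0.001, 0.001, 0.055], [0, 0, 0], 0.0],
  [[0.001, 0.001, 0.055], [0, 0, 0], 0.0],
  [[0.001, 0.001, 0.055], [0, 0, 0], 0.0],
  [[0.001, 0.001, 0.055], [0, 0, 0], 0.0],
])

```text
t: 8.97
ee_pos: [0.59, 0.1898, 0.1681]
tcp_rot: [1.043, 2.436, 0.273]
force: [-6.0, -4.9, 3.6]
grip_width: 0.0139
grip_force: 60.4
```

```bash
python3 -c "
from h import *
feel()"
```

```text
t 8.97 bar deg -46.29 along n -7.1 lat u,y [ 0.5 -2.7] Mn -0.035 M [-0.67  1.26 -0.43] F [-6.  -4.9  3.6] tau7 0.021 j7 0.109 w 0.0139 gf 60.4
```

jog_arm([
  [[0.001, -0.002, 0], [0, 0, 0.08], 0.0],
  [[0.001, -0.002, -0.001], [0, 0, 0.18], 0.0],
  [[0.001, -0.002, -0.0016], [0, 0, 0.28], 0.0],
  [[0.001, -0.002, -0.0022], [0, 0, 0.38], 0.0],
  [[0.001, -0.002, -0.0029], [0, 0, 0.48], 0.0],
  [[0.001, -0.002, -0.0036], [0, 0, 0.58], 0.0],
  [[0.001, -0.002, -0.0042], [0, 0, 0.68], 0.0],
  [[0.001, -0.002, -0.0049], [0, 0, 0.78], 0.0],
  [[0.001, -0.002, -0.0055], [0, 0, 0.88], 0.0],
  [[0.001, -0.002, -0.0062], [0, 0, 0.98], 0.0],
  [[0.001, -0.002, -0.0062], [0, 0, 0.98], 0.0],
])

```text
t: 9.88
ee_pos: [0.5847, 0.189, 0.1718]
tcp_rot: [2.154, 1.726, 0.568]
force: [-8.5, -4.7, 4.8]
grip_width: 0.014
grip_force: 60.5
```

```bash
python3 -c "
from h import *
feel()"
```

```text
t 9.88 bar deg -102.54 along n -1.3 lat u,y [-2.2 -3.5] Mn 0.208 M [-0.98  1.19 -0.32] F [-8.5 -4.7  4.8] tau7 -0.558 j7 -0.663 w 0.014 gf 60.5
```

jog_arm([
  [[0, 0, -0.0006], [0, 0, 0.1], 0.0],
  [[0, 0, -0.0013], [0, 0, 0.2], 0.0],
  [[0, 0, -0.002], [0, 0, 0.3], 0.0],
  [[0, 0, -0.0026], [0, 0, 0.4], 0.0],
  [[0, 0, -0.0033], [0, 0, 0.5], 0.0],
  [[0, 0, -0.0039], [0, 0, 0.6], 0.0],
  [[0, 0, -0.0046], [0, 0, 0.7], 0.0],
  [[0, 0, -0.0052], [0, 0, 0.8], 0.0],
  [[0, 0, -0.0058], [0, 0, 0.88], 0.0],
  [[0, 0, -0.0058], [0, 0, 0.88], 0.0],
])

```text
t: 10.72
ee_pos: [0.5803, 0.1905, 0.1756]
tcp_rot: [2.846, 0.687, 0.748]
force: [-11.4, -3.2, 7.2]
grip_width: 0.0142
grip_force: 61.1
```

```bash
python3 -c "
from h import *
feel()"
```

```text
t 10.72 bar deg -152.84 along n 4.3 lat u,y [-4.1 -2. ] Mn 0.241 M [-0.76  1.8  -0.16] F [-11.4  -3.2   7.2] tau7 -0.483 j7 -1.26 w 0.0142 gf 61.1
```

jog_arm([
  [[0, 0, -0.0005], [0, 0, 0.08], 0.0],
  [[0, 0, -0.001], [0, 0, 0.16], 0.0],
  [[0, 0, -0.001], [0, 0, 0.16], 0.0],
  [[0, 0, -0.001], [0, 0, 0.16], 0.0],
])

```text
t: 11.05
ee_pos: [0.5796, 0.1909, 0.1764]
tcp_rot: [2.926, 0.468, 0.769]
force: [-12.1, -2.6, 7.6]
grip_width: 0.0146
grip_force: 61.2
```

```bash
python3 -c "
from h import *
feel()"
```

```text
t 11.05 bar deg -161.84 along n 5.3 lat u,y [-4.3 -1.6] Mn 0.224 M [-0.63  1.84 -0.11] F [-12.1  -2.6   7.6] tau7 -0.24 j7 -1.362 w 0.0146 gf 61.2
```

The handle has risen about 19.8 mm. I'll release, back off along the screw, and check.

jog_arm([
  [[0, 0, 0], [0, 0, 0], 0.04],
  [[0, 0, 0], [0, 0, 0], 0.06],
  [[0, 0, 0], [0, 0, 0], 0.06],
  [[0, 0, -0.03], [0, 0, 0], 0.06],
  [[0, 0, -0.06], [0, 0, 0], 0.06],
  [[0, 0, -0.09], [0, 0, 0], 0.06],
  [[0.03, 0, -0.11], [0, 0, 0.1], 0.06],
  [[0.06, 0, -0.12], [0, 0, 0.2], 0.06],
  [[0.09, 0, -0.12], [0, 0, 0.3], 0.06],
  [[0.09, 0, -0.12], [0, 0, 0.3], 0.06],
])

```text
t: 11.88
ee_pos: [0.5996, 0.2241, 0.3242]
tcp_rot: [3.03, 0.029, 0.814]
force: [-0.2, 2.3, -1.4]
grip_width: 0.0599
grip_force: 0.0
```

```bash
python3 - <<'E'
from h import *
np.set_printoptions(precision=4,suppress=True)
feel()
c=eyes.read_camera("top"); s=eyes.read_camera("scene")
for k in("tube_orange_center","keeper_a_tip","station_a"):
    for nm,cam in(("top",c),("scene",s)):
        print(k,nm,[w(cam,r["point"]) for r in spot_point(nm,k)[:3]])
T=frame(-n,-yv)
for h in(.08,-.007):
    X=np.array([.5325,.193,.089])-.003*u; goto(X+h*n,T)
a=cv2.resize(np.array(c["frame"])[150:270,235:375],None,fx=2.8,fy=2.8,interpolation=cv2.INTER_CUBIC); b=cv2.resize(np.array(s["frame"])[150:270,225:365],None,fx=2.8,fy=2.8,interpolation=cv2.INTER_CUBIC)
cv2.imwrite("pics/p4.png",cv2.cvtColor(np.hstack([a,b]),cv2.COLOR_RGB2BGR))
E
```

```text
t 11.88 bar deg -178.92 along n 123.2 lat u,y [86.9 31.6] Mn 0.008 M [0.08 0.6  0.05] F [-0.2  2.3 -1.4] tau7 1.337 j7 -2.341 w 0.0599 gf 0.0
tube_orange_center top [array([0.5332, 0.1943, 0.0897]), array([0.5728, 0.1926, 0.197 ])]
tube_orange_center scene [array([0.5332, 0.1907, 0.0865]), array([0.5437, 0.1911, 0.0686])]
keeper_a_tip top [array([0.5631, 0.0604, 0.1245]), array([0.5859, 0.0615, 0.175 ])]
keeper_a_tip scene [array([0.5621, 0.0632, 0.1203])]
station_a top [array([0.543 , 0.0644, 0.0716]), array([0.5466, 0.1955, 0.0663])]
station_a scene [array([0.5466, 0.189 , 0.0697]), array([0.5403, 0.0611, 0.0674])]
shift [-0.1668  0.0213  0.0871] turn [0.0056 0.0152 0.0266]
shift [-0.1655  0.0208  0.1741] turn [0.0056 0.0152 0.0266]
```

View pics/p4.png

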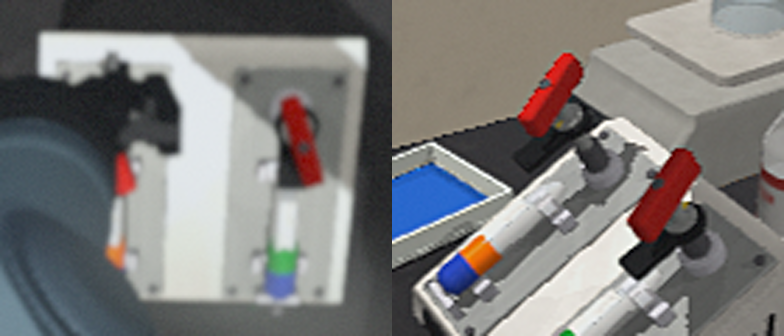

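The keeper is fully up over the orange tube and the green station is unchanged. I'll move above the tube and turn the wrist back half a turn, so the last joint has room for the tray.

jog_arm([
  [[-0.03, 0.004, 0.01], [0, 0, -0.1], 0.06],
  [[-0.06, 0.008, 0.02], [0, 0, -0.2], 0.06],
  [[-0.09, 0.012, 0.03], [0, 0, -0.3], 0.06],
  [[-0.12, 0.016, 0.04], [0, 0, -0.42], 0.06],
  [[-0.15, 0.02, 0.05], [0, 0, -0.54], 0.06],
  [[-0.167, 0.021, 0.057], [0, 0, -0.66], 0.06],
  [[-0.167, 0.021, 0.057], [0, 0, -0.78], 0.06],
  [[-0.167, 0.021, 0.057], [0, 0, -0.9], 0.06],
  [[-0.167, 0.021, 0.057], [0, 0, -1.02], 0.06],
  [[-0.167, 0.021, 0.057], [0, 0, -1.14], 0.06],
  [[-0.167, 0.021, 0.057], [0, 0, -1.26], 0.06],
  [[-0.167, 0.021, 0.057], [0, 0, -1.38], 0.06],
])

```text
t: 13.28
ee_pos: [0.4759, 0.1935, 0.1832]
tcp_rot: [2.098, 1.787, 0.54]
force: [0.7, -0.2, -0.4]
grip_width: 0.0601
grip_force: 0.0
```

jog_arm([
  [[0, 0, 0], [0, 0, -0.12], 0.06],
  [[0, 0, 0], [0, 0, -0.24], 0.06],
  [[0, 0, 0], [0, 0, -0.36], 0.06],
  [[0, 0, 0], [0, 0, -0.48], 0.06],
  [[0, 0, 0], [0, 0, -0.6], 0.06],
  [[0, 0, 0], [0, 0, -0.72], 0.06],
  [[0, 0, 0], [0, 0, -0.84], 0.06],
  [[0, 0, 0], [0, 0, -0.96], 0.06],
  [[0, 0, 0], [0, 0, -1.08], 0.06],
  [[0, 0, 0], [0, 0, -1.2], 0.06],
  [[0, 0, 0], [0, 0, -1.32], 0.06],
  [[0, 0, 0], [0, 0, -1.44], 0.06],
])

```text
t: 14.28
ee_pos: [0.4759, 0.1936, 0.1833]
tcp_rot: [0.381, 2.608, 0.091]
force: [-0.3, -0.2, 0.3]
grip_width: 0.06
grip_force: 0.0
```

```bash
python3 - <<'E'
from h import *
feel()
T=frame(-n,yv)
for h in(.08,-.012):
    X=np.array([.533,.1928,.089])-.003*u; goto(X+h*n,T)
E
```

```text
t 14.28 bar deg -16.54 along n 63.2 lat u,y [-90.7   1.1] Mn -0.031 M [ 0.03  0.48 -0.02] F [-0.3 -0.2  0.3] tau7 -0.94 j7 -0.173 w 0.06 gf 0.0
shift [ 0.0001 -0.0006  0.0303] turn [-0.0082 -0.0133 -0.2887]
shift [-0.001   0.0003  0.1223] turn [-0.0082 -0.0133 -0.2887]
```

jog_arm([
  [[0, 0, 0.01], [0, 0, -0.1], 0.06],
  [[0, 0, 0.03], [-0.004, -0.006, -0.2], 0.06],
  [[0, 0, 0.05], [-0.008, -0.013, -0.289], 0.06],
  [[0, 0, 0.08], [-0.008, -0.013, -0.289], 0.06],
  [[0, 0, 0.085], [-0.008, -0.013, -0.289], 0.06],
  [[0, 0, 0.085], [-0.008, -0.013, -0.289], 0.06],
])

```text
t: 14.78
ee_pos: [0.4995, 0.184, 0.1323]
tcp_rot: [0.006, 2.616, 0.013]
force: [-0.3, -0.5, -0.3]
grip_width: 0.0602
grip_force: 0.0
```

```bash
python3 - <<'E'
from h import *
feel()
T=frame(-n,yv); X=np.array([.533,.1928,.089])-.003*u; goto(X-.012*n,T)
E
```

```text
t 14.78 bar deg -0.39 along n 7.1 lat u,y [-95.7  -8.5] Mn 0.035 M [-0.01  0.56  0.03] F [-0.3 -0.5 -0.3] tau7 -0.014 j7 -0.02 w 0.0602 gf 0.0
shift [-0.0042  0.0083  0.0663] turn [ 0.0082  0.0017 -0.0067]
```

jog_arm([
  [[0, 0, 0], [0, 0, 0], 0.06],
  [[0, 0, 0], [0, 0, 0], 0.06],
  [[0, 0, 0], [0, 0, 0], 0.06],
])

```text
t: 15.03
ee_pos: [0.5015, 0.1841, 0.1335]
tcp_rot: [0.01, 2.614, 0.016]
force: [-0.0, 0.0, 0.0]
grip_width: 0.0601
grip_force: 0.0
```

```bash
python3 - <<'E'
from h import *
feel()
T=frame(-n,yv); X=np.array([.533,.1928,.089])-.003*u; goto(X-.012*n,T)
E
```

```text
t 15.03 bar deg -0.56 along n 7.2 lat u,y [-93.4  -8.4] Mn -0.036 M [ 0.04  0.52 -0.02] F [-0.  0.  0.] tau7 0.002 j7 -0.021 w 0.0601 gf 0.0
shift [-0.0017  0.0081  0.0664] turn [ 0.0094  0.0039 -0.0098]
```

jog_arm([
  [[-0.002, 0.008, 0.01], [0.009, 0.004, -0.01], 0.06],
  [[-0.002, 0.008, 0.02], [0.009, 0.004, -0.01], 0.06],
  [[-0.002, 0.008, 0.03], [0.009, 0.004, -0.01], 0.06],
  [[-0.002, 0.008, 0.03], [0.009, 0.004, -0.01], 0.06],
  [[-0.002, 0.008, 0.03], [0.009, 0.004, -0.01], 0.06],
])

```text
t: 15.45
ee_pos: [0.4995, 0.1835, 0.1318]
tcp_rot: [-0.006, 2.616, 0.012]
force: [0.2, 0.1, -0.1]
grip_width: 0.0598
grip_force: 0.0
```

```bash
python3 - <<'E'
from h import *
feel()
T=frame(-n,yv); X=np.array([.533,.1928,.089])-.003*u; goto(X-.012*n,T)
E
```

```text
t 15.45 bar deg 0.1 along n 6.7 lat u,y [-96.  -9.] Mn -0.008 M [0.03 0.56 0.01] F [ 0.2  0.1 -0.1] tau7 -0.001 j7 -0.012 w 0.0598 gf 0.0
shift [-0.0045  0.0086  0.0659] turn [0.0095 0.0015 0.0017]
```

```bash
python3 -c "
from h import *
s=telemetry.sense();print(s['joints'].round(3),s['ee_pos'])"
```

```text
[-2.246 -0.411  1.57   2.366  1.281  0.712 -0.012] [0.49950747 0.18354348 0.13179978]
```

The arm has drifted into j2 and j3 limits with its elbow out to one side. I'll identify the kinematics from the logged pairs so I can plan a route that stays in range.

```bash
cat > kin.py <<'E'
from h import *
from scipy.optimize import least_squares
import itertools
D=[([-1.3758,.3838,.0438,1.5996,-.0179,1.1612,-.0499],[.1873,.6214,.2299],[-.4582,-3.1077,.0042]),
([-1.11352515,-.06101093,.25036853,2.05717211,.4805888,.9167196,.64235373],[.4601,.2935,.2903],[-.249,2.679,-.1]),
([-.98337901,.02713425,.42830039,2.14799727,.47939993,.56917824,.9450262],[.5526,.201,.2243],[-.375,2.599,-.094]),
([-2.246,-.411,1.57,2.366,1.281,.712,-.012],[.4995,.1835,.1318],[-.006,2.616,.012])]
E_=Rn.from_euler
def fk(q,sg,p,R7):
    d1,d3,a,d5,b,d7=p
    R=E_('z',sg[0]*q[0]+0).as_matrix(); x=np.array([0,0,d1])
    R=R@E_('y',sg[1]*q[1]).as_matrix()@E_('z',sg[2]*q[2]).as_matrix()
    x=x+R@[a,0,d3]; R=R@E_('y',sg[3]*q[3]).as_matrix(); x=x+R@[-a,0,0]
    R=R@E_('z',sg[4]*q[4]).as_matrix(); x=x+R@[0,0,d5]; R=R@E_('y',sg[5]*q[5]).as_matrix(); x=x+R@[b,0,0]
    R=R@E_('z',sg[6]*q[6]).as_matrix(); x=x+R@[0,0,d7]
    return x,R@R7
E
python3 - <<'E'
from kin import *
best=[]
for s in itertools.product([1,-1],repeat=4):
    sg=[s[0],1,s[1],1,s[2],1,s[3]]
    Rs=[fk(q,sg,[0]*6,np.eye(3))[1].T@Rn.from_rotvec(r).as_matrix() for q,_,r in D]
    M=Rn.from_matrix(Rs).mean(); e=max((M.inv()*Rn.from_matrix(r)).magnitude() for r in Rs)
    best.append((e,sg,M.as_rotvec()))
best.sort(key=lambda b:b[0])
for b in best[:3]: print(b)
e,sg,M=best[0]; M=Rn.from_rotvec(M).as_matrix()
r=least_squares(lambda p:np.ravel([fk(q,sg,p,M)[0]-np.array(x) for q,x,_ in D]),[.3,.4,0,.35,0,.2]); print(r.x,r.fun.round(4))
E
```

```text
(0.0007908077877087013, [-1, 1, -1, 1, -1, 1, -1], array([-5.17187396e-05, -1.16678913e-04,  1.57103666e+00]))
(0.6872298040223304, [1, 1, 1, 1, 1, 1, 1], array([ 0.00786719, -0.00787757, -1.67254151]))
(0.7006520239448984, [1, 1, 1, 1, 1, 1, -1], array([ 1.16540257e-02, -4.61575399e-05, -8.99188313e-01]))
[ 0.42000304  0.50354277 -0.02951445  0.56280642  0.02125989  0.41178526] [-0.0411  0.0043  0.0038  0.0012  0.0076 -0.0028  0.005   0.012  -0.0072
 -0.0046 -0.0111  0.0062]
```

```bash
cat >> kin.py <<'E'
sg=[-1,1,-1,1,-1,1,-1]; M7=E_('z',np.pi/2).as_matrix()
def rots(q):
    R=np.eye(3); out=[]
    for i,a in enumerate('zyzyzyz'):
        R=R@E_(a,sg[i]*q[i]).as_matrix(); out.append(R)
    return out
def blocks(q,idx):  # idx list of (joint after which, axis); -1 = base
    Rs=rots(q); return np.stack([(np.eye(3) if j<0 else Rs[j])[:,k] for j,k in idx],1)
E
python3 - <<'E'
from kin import *
np.set_printoptions(precision=4,suppress=True,linewidth=150)
for name,idx in {"xz":[(-1,2),(0,0),(2,0),(2,2),(3,0),(4,2),(5,0),(6,2)],
 "base":[(-1,0),(-1,1),(-1,2),(2,2),(4,2),(6,2)],
 "base+elb":[(-1,0),(-1,1),(-1,2),(2,0),(2,2),(3,0),(4,2),(6,2)],
 "y":[(-1,2),(1,1),(2,2),(3,1),(4,2),(5,1),(6,2)],"y2":[(-1,2),(0,0),(1,1),(2,2),(3,1),(4,2),(5,1),(6,2)]}.items():
    A=np.vstack([blocks(q,idx) for q,_,_ in D]); b=np.ravel([x for _,x,_ in D])
    v,*_=np.linalg.lstsq(A,b,rcond=1e-3); print(name,list(zip(idx,v.round(4))),"res",np.abs(A@v-b).max().round(4), np.sqrt(((A@v-b)**2).mean()).round(5))
E
```

```text
xz [((-1, 2), np.float64(0.5043)), ((0, 0), np.float64(-0.0751)), ((2, 0), np.float64(-0.0577)), ((2, 2), np.float64(0.5258)), ((3, 0), np.float64(0.1081)), ((4, 2), np.float64(0.6261)), ((5, 0), np.float64(-0.0511)), ((6, 2), np.float64(0.4335))] res 0.0352 0.01076
base [((-1, 0), np.float64(0.0344)), ((-1, 1), np.float64(-0.0303)), ((-1, 2), np.float64(0.2906)), ((2, 2), np.float64(0.4816)), ((4, 2), np.float64(0.5289)), ((6, 2), np.float64(0.2917))] res 0.0116 0.00578
base+elb [((-1, 0), np.float64(0.0335)), ((-1, 1), np.float64(-0.0356)), ((-1, 2), np.float64(0.2819)), ((2, 0), np.float64(0.0091)), ((2, 2), np.float64(0.4778)), ((3, 0), np.float64(-0.002)), ((4, 2), np.float64(0.5263)), ((6, 2), np.float64(0.2806))] res 0.0114 0.00573
y [((-1, 2), np.float64(0.3001)), ((1, 1), np.float64(-0.0211)), ((2, 2), np.float64(0.4918)), ((3, 1), np.float64(-0.0197)), ((4, 2), np.float64(0.5064)), ((5, 1), np.float64(-0.0004)), ((6, 2), np.float64(0.3237))] res 0.0001 5e-05
y2 [((-1, 2), np.float64(0.3003)), ((0, 0), np.float64(-0.0001)), ((1, 1), np.float64(-0.021)), ((2, 2), np.float64(0.4916)), ((3, 1), np.float64(-0.0197)), ((4, 2), np.float64(0.5066)), ((5, 1), np.float64(-0.0005)), ((6, 2), np.float64(0.3236))] res 0.0001 4e-05
```

The fit is exact to 0.1 mm, so I can now search for joint solutions for the tube and tray poses.

```bash
cat >> kin.py <<'E'
IDX=[(-1,2),(1,1),(2,2),(3,1),(4,2),(5,1),(6,2)]; V=np.array([.3001,-.0211,.4918,-.0197,.5064,-.0004,.3237])
LO=np.array([-2.61,-.41,-1.48,0,-1.57,.05,-2.85]); HI=np.array([2.61,2.15,1.57,2.5,4.71,1.97,2.85])
def FK(q): return blocks(q,IDX)@V, rots(q)[6]@M7
def ik(p,R,q0,mid=0.0,qm=None):
    qm=(LO+HI)/2 if qm is None else qm
    def e(q):
        x,Q=FK(q); return np.r_[(x-p)*10,Rn.from_matrix(Q.T@R).as_rotvec()*3,mid*(q-qm)]
    r=least_squares(e,np.clip(q0,LO+1e-3,HI-1e-3),bounds=(LO,HI)); x,Q=FK(r.x)
    return r.x,np.linalg.norm(x-p),Rn.from_matrix(Q.T@R).magnitude()
def sols(p,R,N=40):
    rng=np.random.default_rng(0); out=[]
    for _ in range(N):
        q,a,b=ik(p,R,rng.uniform(LO,HI))
        if a<1e-3 and b<3e-3: out.append((np.min(np.minimum(q-LO,HI-q)),q))
    return sorted(out,key=lambda t:-t[0])
tray=np.array([.513,.384,.006]); ta=np.radians(11.5)
X=np.array([.533,.1928,.089])-.003*u
def tilt(deg,s=1): # tool z tilted deg from straight down, like mixer normal at 30
    a=np.radians(deg); return frame(np.array([np.sin(a),0,-np.cos(a)]),s*yv)
E
python3 - <<'E'
from kin import *
np.set_printoptions(precision=2,suppress=True,linewidth=150)
Ty=np.array([-np.sin(ta),np.cos(ta),0])
for s in(1,-1):
    for d in(30,22):
        R=tilt(d,s); p=X-.012*n if d==30 else X-.012*(-R[:,2])
        for m,q in sols(p,R)[:4]: print("tube",s,d,round(m,3),q)
    R=frame(np.array([0,0,-1.]),s*Ty)
    for m,q in sols(tray+[0,0,.004],R)[:3]: print("tray",s,round(m,3),q)
E
```

```text
tube 1 30 0.273 [ 0.44  0.55 -1.13  2.23  1.48  0.73 -0.16]
tube 1 30 0.273 [ 0.41  0.52 -1.09  2.23  1.46  0.7  -0.16]
tube 1 30 0.261 [ 0.07  0.35 -0.7   2.24  1.31  0.5  -0.13]
tube 1 30 0.254 [-0.1   0.31 -0.51  2.25  1.25  0.44 -0.1 ]
tube 1 22 0.357 [ 0.45  0.56 -1.12  2.14  1.19  0.74  0.12]
tube 1 22 0.351 [ 0.24  0.42 -0.86  2.15  1.02  0.6   0.21]
tube 1 22 0.344 [ 0.08  0.36 -0.67  2.16  0.91  0.53  0.29]
tube 1 22 0.341 [-0.01  0.34 -0.57  2.16  0.86  0.5   0.32]
tray 1 0.778 [-0.19  0.75 -0.69  1.72  0.59  0.89  0.64]
tray 1 0.778 [-0.19  0.75 -0.68  1.72  0.59  0.89  0.65]
tray 1 0.778 [-0.2   0.74 -0.68  1.72  0.58  0.89  0.65]
tube -1 30 0.197 [-1.56  0.56  1.15  2.3  -1.1   0.25 -1.14]
tube -1 30 0.195 [-1.56  0.56  1.14  2.3  -1.09  0.24 -1.14]
tube -1 30 0.134 [-1.5   0.49  1.06  2.3  -0.83  0.18 -1.37]
tube -1 30 0.115 [-1.46  0.46  1.01  2.3  -0.68  0.17 -1.51]
tube -1 22 0.302 [-0.76  0.29  0.26  2.19  0.34  0.35 -2.4 ]
tube -1 22 0.295 [-0.82  0.29  0.33  2.2   0.29  0.34 -2.35]
tube -1 22 0.284 [-1.36  0.45  0.96  2.22 -0.54  0.36 -1.61]
tube -1 22 0.283 [-1.4   0.47  1.01  2.22 -0.62  0.37 -1.53]
tray -1 0.734 [-1.02  0.66  0.41  1.77 -0.35  0.78 -1.81]
tray -1 0.728 [-1.15  0.71  0.59  1.77 -0.52  0.82 -1.68]
tray -1 0.728 [-0.98  0.65  0.35  1.76 -0.31  0.78 -1.84]
```

```bash
cat >> kin.py <<'E'
def jac(q):
    x0,R0=FK(q); J=np.zeros((6,7)); h=1e-6
    for i in range(7):
        d=q.copy(); d[i]+=h; x,R=FK(d); J[:3,i]=(x-x0)/h; J[3:,i]=Rn.from_matrix(R@R0.T).as_rotvec()/h
    return J,x0,R0
def sim(q,rows,rest=None,k=0.0,sub=4,settle=0,base=None,lam=1e-3):
    "rows: list of (shift,turn) wrt start; min-norm differential IK with posture gain k (fraction per substep)"
    q=np.array(q,float); p0,R0=FK(q) if base is None else base; P=[np.zeros(6)]+[np.r_[a,b] for a,b in rows]
    for i in range(1,len(P)):
        for s in range(1,sub+1):
            v=P[i-1]+(P[i]-P[i-1])*s/sub; pt=p0+R0@v[:3]; Rt=R0@Rn.from_rotvec(v[3:]).as_matrix()
            J,x,R=jac(q); e=np.r_[pt-x,Rn.from_matrix(Rt@R.T).as_rotvec()]
            Ji=J.T@np.linalg.inv(J@J.T+lam**2*np.eye(6)); dq=Ji@e
            if rest is not None: dq+=k*(np.eye(7)-Ji@J)@(rest-q)
            q=np.clip(q+dq,LO,HI)
    return q
E
python3 - <<'E'
from kin import *
np.set_printoptions(precision=3,suppress=True,linewidth=150)
q0=np.array(D[0][0]); f1=[.114,.229,.314,.4,.5,.6,.7,.8,.9,1,1]
rows=[([0,0,-.04],[0]*3)]+[([-.35*a,-.228*a,-.06],[0,-.46*a,-.48*a]) for a in f1]
print("actual2",np.array(D[1][0]))
home=q0.copy(); mid=(LO+HI)/2
for nm,r,k in(("none",None,0),("home.01",home,.01),("home.05",home,.05),("home.2",home,.2),("mid.01",mid,.01),("mid.05",mid,.05),("mid.2",mid,.2),("zero.05",np.zeros(7),.05)):
    q=sim(q0,rows,r,k); print(nm,q)
E
```

```text
actual2 [-1.114 -0.061  0.25   2.057  0.481  0.917  0.642]
none [-1.12  -0.056  0.242  2.052  0.478  0.917  0.64 ]
home.01 [-1.122 -0.056  0.244  2.052  0.478  0.917  0.64 ]
home.05 [-1.127 -0.056  0.249  2.052  0.478  0.917  0.639]
home.2 [-1.132 -0.057  0.254  2.053  0.479  0.917  0.639]
mid.01 [-0.822 -0.041 -0.048  2.04   0.458  0.909  0.655]
mid.05 [-0.406 -0.025 -0.453  2.023  0.445  0.902  0.669]
mid.2 [-0.41  -0.025 -0.449  2.023  0.445  0.902  0.669]
zero.05 [-0.479 -0.028 -0.382  2.026  0.446  0.903  0.667]
```

```bash
cat >> kin.py <<'E'
def rm(ax,a):
    c,s=np.cos(a),np.sin(a)
    return np.array([[c,-s,0],[s,c,0],[0,0,1]]) if ax=='z' else np.array([[c,0,s],[0,1,0],[-s,0,c]])
LINK={1:[0,-.0211,0],2:[0,0,.4918],3:[0,-.0197,0],4:[0,0,.5064],5:[0,-.0004,0],6:[0,0,.3237]}
def jacf(q):
    R=np.eye(3); x=np.array([0,0,.3001]); A=[];O=[]
    for i,ax in enumerate('zyzyzyz'):
        A.append(sg[i]*R[:,2 if ax=='z' else 1]); O.append(x); R=R@rm(ax,sg[i]*q[i])
        if i in LINK: x=x+R@np.array(LINK[i])
    A=np.array(A).T; J=np.vstack([np.cross(A.T,x-np.array(O)).T,A]); return J,x,R@M7
def leg(q,p,R,steps=25,log=None,w=None):
    q=np.array(q,float); J,x0,R0=jacf(q); dv=Rn.from_matrix(R@R0.T).as_rotvec() if w is None else np.array(w); mn=9
    for s in range(1,steps+1):
        pt=x0+(p-x0)*s/steps; Rt=Rn.from_rotvec(dv*s/steps).as_matrix()@R0
        J,x,Rc=jacf(q); e=np.r_[pt-x,Rn.from_matrix(Rt@Rc.T).as_rotvec()]
        q=q+J.T@np.linalg.solve(J@J.T+1e-6*np.eye(6),e); mn=min(mn,np.min(np.minimum(q-LO,HI-q)))
    return q,mn
E
cat > search.py <<'E'
from kin import *
import time
np.set_printoptions(precision=3,suppress=True,linewidth=160)
q=np.array(telemetry.sense()["joints"]); rng=np.random.default_rng(1); t0=time.time(); res=[]
p,R=FK(q); print(p,telemetry.sense()["ee_pos"])
qa,m=leg(q,p-.12*R[:,2]+[0,0,.05],R); print("up",qa,m,FK(qa)[0]); up=FK(qa)
Ty=np.array([-np.sin(ta),np.cos(ta),0])
while time.time()-t0<150:
    d=rng.uniform(0,35); yaw=rng.uniform(-2.8,2.8)
    P1=np.array([rng.uniform(.3,.6),rng.uniform(-.15,.45),rng.uniform(.3,.48)])
    if np.hypot(*P1[:2])<.4: continue
    w=up[1]@np.array([0,0,yaw]); 
    R1=Rn.from_euler('y',np.radians(rng.uniform(-5,30))).as_matrix()@up[1]   # tilt to vertical
    q1,m1=leg(qa,P1,R1)
    if m1<.05: continue
    q2,m2=leg(q1,P1,None,w=R1[:,2]*yaw)
    if m2<.05: continue
    for s in(1,-1):
        for dd in (30,25):
            T=tilt(dd,s); pt=X+.012*T[:,2]
            q3,m3=leg(q2,pt-.09*T[:,2],T)
            if m3<.05: continue
            q4,m4=leg(q3,pt,T)
            if m4<.05: continue
            q5,m5=leg(q4,pt+.018*n,T); q6,m6=leg(q5,pt+.018*n-.04*u,T); q7,m7=leg(q6,pt+.1*n-.05*u,T)
            q8,m8=leg(q7,np.array([.5,.384,.2]),frame(np.array([0,0,-1.]),s*Ty)); q9,m9=leg(q8,tray+[0,0,.006],frame(np.array([0,0,-1.]),s*Ty))
            M=min(m1,m2,m3,m4,m5,m6,m7,m8,m9)
            res.append((M,s,dd,P1,Rn.from_matrix(R1).as_rotvec(),yaw,q2,q4,q9,[m1,m2,m3,m4,m5,m6,m7,m8,m9]))
res.sort(key=lambda r:-r[0])
print(len(res))
for r in res[:4]: print(*r,sep=" | ")
E
python3 search.py
```

```text
[0.5   0.183 0.132] [0.5   0.184 0.132]
up [-1.816 -0.621  0.827  2.301  0.99   1.167  0.185] -0.21113618021482566 [0.439 0.182 0.286]
0
```

```bash
python3 - <<'E'
s=open('search.py').read()
s=s.replace('''qa,m=leg(q,p-.12*R[:,2]+[0,0,.05],R); print("up",qa,m,FK(qa)[0]); up=FK(qa)''','''best=None
for dx in(0,.03,.06,.1):
  for dz in(.1,.15,.2):
    for dy in(-.15,0,.15):
      for a in(-30,-20,-10,0,15):
        qa,m=leg(q,p+[dx,dy,dz],Rn.from_euler('y',np.radians(a)).as_matrix()@R,steps=40); f=np.min(np.minimum(qa-LO,HI-qa))+3*min(0,m+.02)
        if best is None or f>best[0]: best=(f,m,(dx,dy,dz,a),qa)
print(best); qa=best[3]; up=FK(qa)''').replace("(-5,30)","(-30,30)").replace("m1<.05","m1<.02")
open('search.py','w').write(s)
E
python3 search.py
```

```text
[0.5   0.183 0.132] [0.5   0.184 0.132]
(np.float64(0.26541805166732146), np.float64(0.011890930800936561), (0.03, 0.15, 0.2, -30), array([-2.193, -0.099,  1.16 ,  2.235,  1.462,  0.906, -0.418]))
577
0.10554154695326856 | 1 | 25 | [0.597 0.389 0.335] | [-0.006  2.525  0.011] | -1.6933873030578797 | [-1.416  0.206  0.674  1.787  0.413  0.774  2.25 ] | [-1.162  0.338  0.69   2.241  0.026  0.256  1.005] | [-1.209  0.735  0.667  1.774 -0.59   0.842  1.511] | [np.float64(0.27801133878941875), np.float64(0.5995501670732657), np.float64(0.22405742810009155), np.float64(0.2057568530476122), np.float64(0.20709957584290095), np.float64(0.16836347571645627), np.float64(0.10554154695326856), np.float64(0.12914879302926252), np.float64(0.7254469451458616)]
0.08271779415304548 | 1 | 25 | [0.533 0.45  0.327] | [-0.006  2.505  0.011] | -2.383572944260771 | [-1.509  0.206  0.59   1.801  0.529  0.839  2.715] | [-1.165  0.339  0.693  2.241  0.022  0.256  1.009] | [-1.204  0.733  0.66   1.774 -0.583  0.84   1.506] | [np.float64(0.28052655758997336), np.float64(0.13474578397419412), np.float64(0.2238381
[... 618 characters left out ...]
0735730387947), np.float64(0.16962594081690918), np.float64(0.07755075822764423), np.float64(0.1322095844298059), np.float64(0.7272985805577612)]
0.05772206313624606 | 1 | 25 | [0.475 0.297 0.464] | [-0.009  1.593  0.006] | -2.3720331114270876 | [-1.934 -0.234  0.666  2.41   1.848  1.407  1.722] | [-1.182  0.344  0.714  2.242 -0.012  0.255  1.041] | [-0.932  0.642  0.29   1.761 -0.247  0.775  1.253] | [np.float64(0.08592247271158238), np.float64(0.08610303161637445), np.float64(0.10640999888559088), np.float64(0.2049247582571357), np.float64(0.20625070763087783), np.float64(0.16776478667154304), np.float64(0.05772206313624606), np.float64(0.14872003850674576), np.float64(0.7250271963337115)]
```

```bash
python3 - <<'E'
from kin import *
s=telemetry.sense(); R=Rn.from_rotvec(s["tcp_rot"]).as_matrix()
goto(s["ee_pos"]+[.03,.15,.2],Rn.from_euler('y',-np.pi/6).as_matrix()@R)
E
```

```text
shift [-0.1265  0.1513 -0.1566] turn [ 0.0009 -0.5236 -0.005 ]
```

jog_arm([
  [[-0.0125, 0.015, -0.0155], [0, -0.052, 0], 0.06],
  [[-0.025, 0.03, -0.031], [0, -0.105, 0], 0.06],
  [[-0.038, 0.045, -0.047], [0, -0.157, 0], 0.06],
  [[-0.05, 0.06, -0.062], [0, -0.21, 0], 0.06],
  [[-0.063, 0.075, -0.078], [0, -0.262, 0], 0.06],
  [[-0.076, 0.09, -0.094], [0, -0.314, 0], 0.06],
  [[-0.088, 0.106, -0.11], [0, -0.366, 0], 0.06],
  [[-0.101, 0.121, -0.125], [0, -0.419, 0], 0.06],
  [[-0.114, 0.136, -0.141], [0, -0.471, 0], 0.06],
  [[-0.1265, 0.151, -0.157], [0, -0.524, 0], 0.06],
  [[-0.1265, 0.151, -0.157], [0, -0.524, 0], 0.06],
])

```text
t: 16.37
ee_pos: [0.5285, 0.3394, 0.3359]
tcp_rot: [-0.01, 2.086, 0.019]
force: [0.3, 0.2, 0.3]
grip_width: 0.06
grip_force: 0.0
```

```bash
cat > next.py <<'E'
from kin import *
np.set_printoptions(precision=3,suppress=True,linewidth=160)
s=telemetry.sense(); q=np.array(s["joints"]); print(q, s["ee_pos"])
R1=Rn.from_rotvec([-.006,2.525,.011]).as_matrix(); P1=np.array([.597,.389,.335])
goto(P1,R1)
T=tilt(25,1); pt=X+.012*T[:,2]; Ty=np.array([-np.sin(ta),np.cos(ta),0])
q1,m1=leg(q,P1,R1)
for yaw in(-1.2,-1.5,-1.7,-1.9,-2.1,-2.3):
    q2,m2=leg(q1,P1,None,w=R1[:,2]*yaw); q3,m3=leg(q2,pt-.09*T[:,2],T); q4,m4=leg(q3,pt,T); q5,m5=leg(q4,pt+.018*n,T); q6,m6=leg(q5,pt+.018*n-.04*u,T)
    print(yaw,np.round([m1,m2,m3,m4,m5,m6],2),q2,q4)
E
python3 next.py
```

```text
[-2.177 -0.093  1.136  2.229  1.461  0.904 -0.422] [0.528 0.339 0.336]
shift [-0.033  0.049  0.061] turn [0.008 0.439 0.003]
-1.2 [0.29 0.61 0.22 0.21 0.21 0.17] [-1.476  0.215  0.747  1.788  0.385  0.768  1.78 ] [-1.17   0.34   0.7    2.242  0.011  0.255  1.019]
-1.5 [0.29 0.61 0.22 0.21 0.21 0.17] [-1.437  0.209  0.7    1.787  0.403  0.773  2.065] [-1.164  0.339  0.693  2.241  0.022  0.256  1.009]
-1.7 [0.29 0.59 0.22 0.21 0.21 0.17] [-1.412  0.206  0.67   1.786  0.414  0.776  2.256] [-1.161  0.338  0.689  2.241  0.029  0.256  1.003]
-1.9 [0.29 0.4  0.22 0.21 0.21 0.17] [-1.388  0.203  0.641  1.785  0.425  0.779  2.448] [-1.157  0.337  0.685  2.241  0.036  0.256  0.997]
-2.1 [0.29 0.21 0.22 0.21 0.21 0.17] [-1.365  0.2    0.613  1.784  0.435  0.782  2.641] [-1.154  0.336  0.681  2.241  0.042  0.256  0.991]
-2.3 [0.29 0.02 0.12 0.21 0.21 0.17] [-1.342  0.197  0.586  1.783  0.444  0.784  2.834] [-1.151  0.335  0.677  2.241  0.047  0.256  0.986]
```

jog_arm([
  [[-0.0066, 0.01, 0.012], [0.002, 0.088, 0], 0.06],
  [[-0.013, 0.02, 0.024], [0.003, 0.176, 0.001], 0.06],
  [[-0.02, 0.029, 0.037], [0.005, 0.263, 0.002], 0.06],
  [[-0.026, 0.039, 0.049], [0.006, 0.351, 0.002], 0.06],
  [[-0.033, 0.049, 0.061], [0.008, 0.439, 0.003], 0.06],
  [[-0.033, 0.049, 0.061], [0.008, 0.439, 0.003], 0.06],
])

```text
t: 16.87
ee_pos: [0.5908, 0.3756, 0.3317]
tcp_rot: [0.01, 2.486, -0.015]
force: [-0.6, -0.1, 1.3]
grip_width: 0.0599
grip_force: 0.0
```

```bash
cat > next.py <<'E'
from kin import *
np.set_printoptions(precision=3,suppress=True,linewidth=160)
s=telemetry.sense(); q=np.array(s["joints"]); print(q, s["ee_pos"])
Ty=np.array([-np.sin(ta),np.cos(ta),0]); Rt=frame(np.array([0,0,-1.]),Ty)
for dd in(25,28,30):
    T=tilt(dd,1); pt=X+.012*T[:,2]
    q3,m3=leg(q,pt-.09*T[:,2],T); q4,m4=leg(q3,pt,T); q5,m5=leg(q4,pt+.018*n,T); q6,m6=leg(q5,pt+.018*n-.04*u,T)
    q7,m7=leg(q6,pt+.1*n-.05*u+[0,0,.03],T); q8,m8=leg(q7,np.array([.52,.384,.2]),Rt); q9,m9=leg(q8,tray+[0,0,.006],Rt)
    print(dd,np.round([m3,m4,m5,m6,m7,m8,m9],2),q3,q4,q6,q7,q9); goto(pt-.09*T[:,2],T,s)
E
python3 next.py
```

```text
[-1.742  0.246  1.044  1.846  0.361  0.718  0.58 ] [0.591 0.376 0.332]
25 [ 0.22  0.2   0.21  0.17 -0.46 -0.43 -0.62] [-1.651  0.069  1.112  2.279  0.355  0.481  0.732] [-1.205  0.351  0.741  2.243 -0.059  0.254  1.084] [-1.377  0.316  0.858  2.333  0.     0.228  0.981] [-2.556  0.193  2.034  2.366  0.105  0.487  0.939] [-3.087 -0.829  2.194  1.781  0.81   0.974  0.539]
shift [ 0.179 -0.182  0.083] turn [-0.013  0.22  -0.005]
28 [ 0.18  0.14  0.14  0.11 -0.48 -0.46 -0.62] [-1.748  0.033  1.174  2.322  0.552  0.45   0.533] [-1.236  0.348  0.751  2.275  0.103  0.188  0.908] [-1.432  0.324  0.893  2.364  0.151  0.164  0.81 ] [-2.593  0.214  2.052  2.397  0.161  0.432  0.867] [-3.087 -0.829  2.195  1.781  0.809  0.973  0.54 ]
shift [ 0.183 -0.182  0.082] turn [-0.013  0.167 -0.005]
30 [ 0.15  0.09  0.1   0.07 -0.5  -0.48 -0.64] [-1.804  0.009  1.205  2.349  0.701  0.44   0.381] [-1.268  0.353  0.772  2.296  0.246  0.145  0.752] [-1.477  0.338  0.927  2.384  0.281  0.122  0.661] [-2.629  0.218  2.073  2.417  0.234  0.398  0.785] [-3.099 -0.819  2.213  1.781  0.792  0.964  0.551]
shift [ 0.186 -0.182  0.082] turn [-0.013  0.132 -0.004]
```

```bash
sed -i 's/-\.003\*u$/-.008*u/' kin.py; grep -n "^X=" kin.py; sed -i 's/for dd in(25,28,30)/for dd in(25,)/; s/pt+.1\*n-.05\*u+\[0,0,.03\],T); q8/pt+.018*n-.04*u+[0.0,.08,.12],tilt(10,1)); q8/' next.py; python3 next.py
```

```text
41:X=np.array([.533,.1928,.089])-.008*u
[-1.742  0.246  1.044  1.846  0.361  0.718  0.58 ] [0.591 0.376 0.332]
25 [0.21 0.2  0.2  0.16 0.17 0.51 0.73] [-1.667  0.063  1.12   2.289  0.375  0.479  0.708] [-1.211  0.35   0.74   2.252 -0.048  0.247  1.069] [-1.386  0.316  0.859  2.342  0.009  0.221  0.966] [-1.382  0.215  0.827  2.006 -0.084  0.843  1.043] [-1.121  0.694  0.543  1.77  -0.474  0.811  1.425]
shift [ 0.184 -0.182  0.082] turn [-0.013  0.22  -0.005]
```

jog_arm([
  [[0.018, -0.018, 0.008], [-0.001, 0.022, 0], 0.06],
  [[0.037, -0.036, 0.016], [-0.003, 0.044, -0.001], 0.06],
  [[0.055, -0.055, 0.025], [-0.004, 0.066, -0.001], 0.06],
  [[0.074, -0.073, 0.033], [-0.005, 0.088, -0.002], 0.06],
  [[0.092, -0.091, 0.041], [-0.006, 0.11, -0.002], 0.06],
  [[0.11, -0.109, 0.049], [-0.008, 0.132, -0.003], 0.06],
  [[0.129, -0.127, 0.057], [-0.009, 0.154, -0.003], 0.06],
  [[0.147, -0.146, 0.066], [-0.01, 0.176, -0.004], 0.06],
  [[0.166, -0.164, 0.074], [-0.012, 0.198, -0.004], 0.06],
  [[0.184, -0.182, 0.082], [-0.013, 0.22, -0.005], 0.06],
  [[0.184, -0.182, 0.082], [-0.013, 0.22, -0.005], 0.06],
  [[0.184, -0.182, 0.082], [-0.013, 0.22, -0.005], 0.06],
])

```text
t: 17.87
ee_pos: [0.4929, 0.1901, 0.1556]
tcp_rot: [0.008, 2.704, -0.001]
force: [0.4, 1.4, 0.8]
grip_width: 0.0598
grip_force: 0.0
```

```bash
python3 - <<'E'
from kin import *
np.set_printoptions(precision=3,suppress=True,linewidth=160)
s=telemetry.sense(); print(s["joints"],s["ee_pos"])
T=tilt(25,1); pt=X+.012*T[:,2]
goto(pt-.03*T[:,2],T,s); goto(pt,T,s)
E
```

```text
[-1.673  0.057  1.129  2.293  0.388  0.479  0.696] [0.493 0.19  0.156]
shift [-0.     0.003  0.06 ] turn [-0.002  0.001 -0.005]
shift [-0.     0.003  0.09 ] turn [-0.002  0.001 -0.005]
```

jog_arm([
  [[0, 0.003, 0.015], [0, 0, -0.005], 0.06],
  [[0, 0.003, 0.03], [0, 0, -0.005], 0.06],
  [[0, 0.003, 0.045], [0, 0, -0.005], 0.06],
  [[0, 0.003, 0.06], [0, 0, -0.005], 0.06],
  [[0, 0.003, 0.06], [0, 0, -0.005], 0.06],
  [[0, 0.003, 0.06], [0, 0, -0.005], 0.06],
])

```text
t: 18.37
ee_pos: [0.5206, 0.196, 0.1032]
tcp_rot: [-0.004, 2.7, -0.001]
force: [0.1, -0.6, 0.4]
grip_width: 0.0601
grip_force: 0.0
```

```bash
python3 - <<'E'
from kin import *
np.set_printoptions(precision=3,suppress=True,linewidth=160)
s=telemetry.sense(); print(s["joints"],s["ee_pos"],s["force"])
T=tilt(25,1); pt=X+.012*T[:,2]; goto(pt,T,s)
c=eyes.read_camera("scene"); f0=c["frame"][130:290,215:375]
cv2.imwrite("pics/s5.png",cv2.cvtColor(cv2.resize(f0,None,fx=3.7,fy=3.7,interpolation=cv2.INTER_CUBIC),cv2.COLOR_RGB2BGR))
E
```

```text
[-1.368  0.286  0.884  2.265  0.015  0.309  1.013] [0.521 0.196 0.103] [ 0.063 -0.636  0.394]
shift [ 0.003 -0.003  0.031] turn [-0.     0.005  0.003]
```

View pics/s5.png

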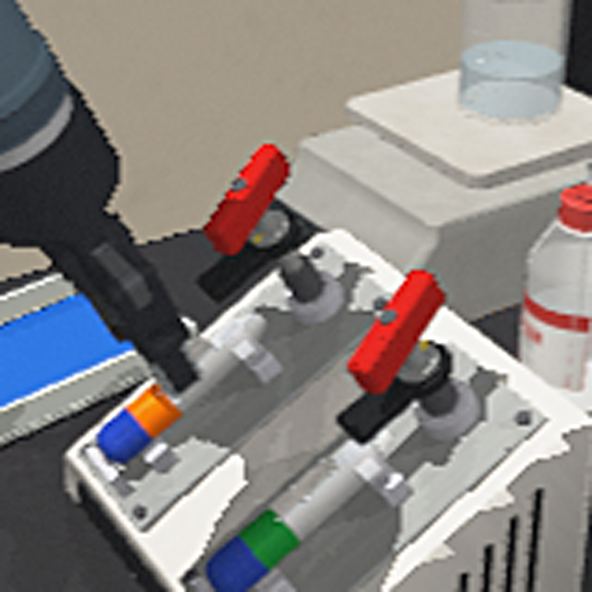

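The fingers straddle the orange tube just above its band at about (180,375), well clear of the raised handle. I'll descend and close.

jog_arm([
  [[0.002, -0.002, 0.015], [0, 0.005, 0.003], 0.06],
  [[0.002, -0.002, 0.03], [0, 0.005, 0.003], 0.06],
  [[0.002, -0.002, 0.031], [0, 0.005, 0.003], 0.06],
  [[0.002, -0.002, 0.031], [0, 0.005, 0.003], 0.04],
  [[0.002, -0.002, 0.031], [0, 0.005, 0.003], 0.02],
  [[0.002, -0.002, 0.031], [0, 0.005, 0.003], 0.01],
  [[0.002, -0.002, 0.031], [0, 0.005, 0.003], 0.01],
  [[0.002, -0.002, 0.031], [0, 0.005, 0.003], 0.01],
  [[0.002, -0.002, 0.031], [0, 0.005, 0.003], 0.01],
  [[0.002, -0.002, 0.031], [0, 0.005, 0.003], 0.01],
], newtons=30)

```text
t: 19.25
ee_pos: [0.5316, 0.1943, 0.0753]
tcp_rot: [0.001, 2.705, 0.003]
force: [-2.1, 0.1, 5.8]
grip_width: 0.0241
grip_force: 29.2
```

```bash
cat > st.py <<'E'
from kin import *
np.set_printoptions(precision=3,suppress=True,linewidth=160)
s=telemetry.sense(); print(s["joints"],s["ee_pos"],"F",s["force"],"M",s["wrist_torque"],s["grip_width"],s["grip_force"])
E
cat > n2.py <<'E'
from st import *
p0,R=s["ee_pos"],Rn.from_rotvec(s["tcp_rot"]).as_matrix()
print("lift",R.T@(.016*n),"draw",R.T@(.016*n-.045*u), "err",R.T@(X+.012*tilt(25)[:,2]-p0))
E
python3 n2.py
```

```text
[-1.225  0.352  0.755  2.251 -0.073  0.249  1.089] [0.532 0.194 0.075] F [-2.133  0.121  5.77 ] M [-0.123  0.496 -0.158] 0.024063835735132228 29.175451397895813
lift [ 0.001  0.    -0.016] draw [ 0.046 -0.    -0.012] err [ 0.001 -0.001  0.001]
```

jog_arm([
  [[0, 0, -0.004], [0, 0, 0], 0.01],
  [[0, 0, -0.008], [0, 0, 0], 0.01],
  [[0.001, 0, -0.012], [0, 0, 0], 0.01],
  [[0.001, 0, -0.016], [0, 0, 0], 0.01],
  [[0.001, 0, -0.016], [0, 0, 0], 0.01],
])

```text
t: 19.67
ee_pos: [0.5235, 0.1941, 0.0889]
tcp_rot: [0.0, 2.705, 0.002]
force: [0.6, 0.7, -0.2]
grip_width: 0.024
grip_force: 29.8
```

```bash
python3 st.py
```

```text
[-1.299  0.316  0.822  2.263 -0.035  0.279  1.056] [0.523 0.194 0.089] F [ 0.554  0.729 -0.227] M [-0.032  0.47   0.004] 0.024037142271146263 29.8019278049469
```

jog_arm([
  [[0.01, 0, 0.001], [0, 0, 0], 0.01],
  [[0.02, 0, 0.002], [0, 0, 0], 0.01],
  [[0.03, 0, 0.003], [0, 0, 0], 0.01],
  [[0.04, 0, 0.004], [0, 0, 0], 0.01],
  [[0.045, 0, 0.004], [0, 0, 0], 0.01],
  [[0.045, 0, 0.004], [0, 0, 0], 0.01],
])

```text
t: 20.17
ee_pos: [0.4819, 0.193, 0.0638]
tcp_rot: [-0.002, 2.709, -0.003]
force: [1.0, 0.1, -0.4]
grip_width: 0.0241
grip_force: 29.8
```

```bash
cat > n3.py <<'E'
from st import *
p0=s["ee_pos"]; q=np.array(s["joints"])
Ty=np.array([-np.sin(ta),np.cos(ta),0])
# final: tool tilted +5 deg relative so the tube (5 deg off square) is level; grip 8 mm cap-side of the middle
tx=np.array([np.cos(ta),np.sin(ta),0]); a=np.radians(-5); zz=np.sin(a)*tx+np.array([0,0,-np.cos(a)])
Rt=frame(zz,Ty); tc=tray+[0,0,.0125]-.008*tx; 
pa=p0+[0,.09,.12]; q1,m1=leg(q,pa,tilt(12,1)); P=tc+.012*zz; q2,m2=leg(q1,P+[0,0,.1],Rt); q3,m3=leg(q2,P,Rt); print(m1,m2,m3,q3)
goto(pa,tilt(12,1),s); goto(P+[0,0,.1],Rt,s); goto(P,Rt,s)
E
python3 n3.py
```

```text
[-1.398  0.329  0.864  2.352 -0.025  0.21   0.989] [0.482 0.193 0.064] F [ 1.037  0.135 -0.435] M [-0.007  0.475 -0.036] 0.02409712993671434 29.808630645275116
0.15884346373345348 0.47819707907006315 0.7749088036684499 [-1.096  0.73   0.541  1.725 -0.502  0.91   1.451]
shift [-0.051  0.09  -0.109] turn [-0.002  0.223  0.002]
shift [-0.038  0.189 -0.03 ] turn [-0.037  0.518 -0.199]
shift [0.004 0.189 0.061] turn [-0.037  0.518 -0.199]
```

The tube is free and held in the fingers. I'll carry it up and left, then over the tray while levelling it.

jog_arm([
  [[-0.009, 0.015, -0.018], [0, 0.0, 0], 0.01],
  [[-0.017, 0.03, -0.036], [0, 0.02, 0], 0.01],
  [[-0.026, 0.045, -0.055], [0, 0.06, 0], 0.01],
  [[-0.034, 0.06, -0.073], [0, 0.11, 0], 0.01],
  [[-0.043, 0.075, -0.091], [0, 0.16, 0], 0.01],
  [[-0.051, 0.09, -0.109], [0, 0.22, 0], 0.01],
  [[-0.05, 0.115, -0.095], [-0.01, 0.29, -0.05], 0.01],
  [[-0.046, 0.14, -0.08], [-0.02, 0.37, -0.1], 0.01],
  [[-0.042, 0.165, -0.06], [-0.03, 0.44, -0.15], 0.01],
  [[-0.038, 0.189, -0.03], [-0.037, 0.518, -0.199], 0.01],
  [[-0.038, 0.189, -0.03], [-0.037, 0.518, -0.199], 0.01],
  [[-0.038, 0.189, -0.03], [-0.037, 0.518, -0.199], 0.01],
])

```text
t: 21.17
ee_pos: [0.5051, 0.3818, 0.1019]
tcp_rot: [0.306, -3.036, 0.024]
force: [-0.6, -0.3, 0.9]
grip_width: 0.0241
grip_force: 29.8
```

```bash
cat > n4.py <<'E'
from n3 import *
c=eyes.read_camera("scene"); t=eyes.read_camera("top")
for nm,cam in(("scene",c),("top",t)): print(nm,[(w(cam,r["point"]),r["confidence"]) for r in spot_point(nm,"tube_orange_center")[:2]])
f0=c["frame"][130:290,130:330]
cv2.imwrite("pics/s6.png",cv2.cvtColor(cv2.resize(f0,None,fx=3.5,fy=3.5,interpolation=cv2.INTER_CUBIC),cv2.COLOR_RGB2BGR))
E
python3 n4.py
```

```text
[-1.179  0.623  0.657  1.693 -0.453  1.071  1.416] [0.505 0.382 0.102] F [-0.621 -0.347  0.884] M [ 0.003 -0.038 -0.051] 0.02406671002602437 29.812957048416138
0.7110431554149568 0.7198612072508769 0.7734107737046589 [-1.127  0.744  0.584  1.727 -0.539  0.921  1.478]
shift [-0.007  0.087 -0.122] turn [ 0.005 -0.299  0.202]
shift [ 0.001  0.001 -0.004] turn [-0.007 -0.004 -0.   ]
shift [-0.008  0.001  0.095] turn [-0.007 -0.004 -0.   ]
scene [(array([0.51, 0.38, 0.11]), 0.77)]
top [(array([0.514, 0.385, 0.119]), 0.83), (array([0.53 , 0.062, 0.086]), 0.65)]
```

View pics/s6.png

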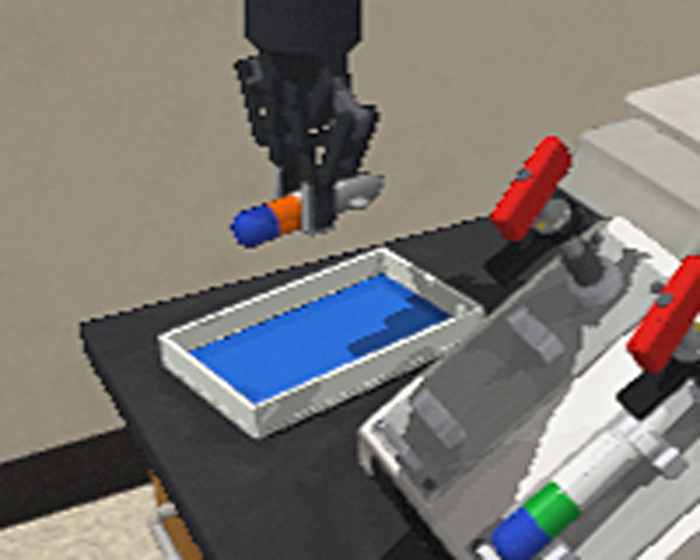

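The tube is level above the tray, centred at about (0.512, 0.383). I'll lower it.

jog_arm([
  [[-0.002, 0.001, 0.02], [0, 0, 0], 0.01],
  [[-0.004, 0.001, 0.04], [0, 0, 0], 0.01],
  [[-0.006, 0.001, 0.06], [0, 0, 0], 0.01],
  [[-0.007, 0.001, 0.075], [0, 0, 0], 0.01],
  [[-0.0075, 0.001, 0.085], [0, 0, 0], 0.01],
  [[-0.0075, 0.001, 0.089], [0, 0, 0], 0.01],
  [[-0.0075, 0.001, 0.089], [0, 0, 0], 0.01],
])

```text
t: 21.95
ee_pos: [0.5058, 0.3838, 0.02]
tcp_rot: [0.305, -3.043, 0.009]
force: [0.1, -0.1, -1.1]
grip_width: 0.0241
grip_force: 29.8
```

```bash
python3 n3.py
```

```text
[-1.134  0.726  0.595  1.723 -0.531  0.937  1.47 ] [0.506 0.384 0.02 ] F [ 0.109 -0.132 -1.057] M [ 0.009 -0.12   0.007] 0.02411714099041939 29.826045334339142
0.7355981490778868 0.7434534372466752 0.7728599792462181 [-1.138  0.749  0.6    1.727 -0.554  0.925  1.489]
shift [-0.008  0.088 -0.121] turn [ 0.015 -0.292  0.2  ]
shift [ 0.009 -0.001 -0.086] turn [ 0.003  0.004 -0.001]
shift [ 0.001 -0.001  0.013] turn [ 0.003  0.004 -0.001]
```

Lower the last 13 mm in small steps until contact is felt.

jog_arm([
  [[0, 0, 0.003], [0.003, 0.004, 0], 0.01],
  [[0, 0, 0.006], [0.003, 0.004, 0], 0.01],
  [[0, 0, 0.009], [0.003, 0.004, 0], 0.01],
  [[0, 0, 0.01], [0.003, 0.004, 0], 0.01],
  [[0, 0, 0.01], [0.003, 0.004, 0], 0.01],
])

```text
t: 22.37
ee_pos: [0.5053, 0.3836, 0.0093]
tcp_rot: [0.305, -3.039, 0.015]
force: [-0.6, 1.3, 0.2]
grip_width: 0.0237
grip_force: 29.8
```

```bash
python3 st.py
```

```text
[-1.129  0.744  0.587  1.72  -0.537  0.928  1.474] [0.505 0.384 0.009] F [-0.599  1.291  0.183] M [ 0.034 -0.07   0.016] 0.02371006545459685 29.825445413589478
```

jog_arm([
  [[0, 0, 0.0015], [0, 0, 0], 0.01],
  [[0, 0, 0.003], [0, 0, 0], 0.01],
  [[0, 0, 0.003], [0, 0, 0], 0.01],
])

```text
t: 22.62
ee_pos: [0.5055, 0.3838, 0.0069]
tcp_rot: [0.305, -3.04, 0.015]
force: [-0.6, -0.7, 2.5]
grip_width: 0.024
grip_force: 30.4
```

```bash
python3 st.py
```

```text
[-1.128  0.747  0.585  1.721 -0.54   0.924  1.476] [0.505 0.384 0.007] F [-0.555 -0.689  2.537] M [-0.03  -0.026 -0.036] 0.02395253728281508 30.436609866446815
```

Contact is felt at 2.5 N. Release gently and rise.

jog_arm([
  [[0, 0, 0.0005], [0, 0, 0], 0.01],
  [[0, 0, 0.0005], [0, 0, 0], 0.028],
  [[0, 0, 0.0005], [0, 0, 0], 0.035],
  [[0, 0, 0.0005], [0, 0, 0], 0.045],
  [[0, 0, 0.0005], [0, 0, 0], 0.05],
  [[0, 0, 0.0005], [0, 0, 0], 0.05],
  [[0, 0, -0.02], [0, 0, 0], 0.05],
  [[0, 0, -0.05], [0, 0, 0], 0.05],
  [[0, 0, -0.09], [0, 0, 0], 0.05],
  [[0, 0, -0.13], [0, 0, 0], 0.05],
  [[0, 0, -0.15], [0, 0, 0], 0.05],
  [[0, 0, -0.15], [0, 0, 0], 0.05],
])

```text
t: 23.62
ee_pos: [0.5226, 0.3883, 0.1628]
tcp_rot: [0.305, -3.05, 0.005]
force: [0.1, -0.6, 0.6]
grip_width: 0.0503
grip_force: 0.0
```

```bash
sed -i 's/s6.png/s7.png/' n4.py; sed -i 's/from n3 import/from st import/' n4.py; python3 n4.py
```

```text
[-1.185  0.575  0.692  1.623 -0.422  1.165  1.396] [0.523 0.388 0.163] F [ 0.075 -0.634  0.606] M [ 0.057 -0.151  0.003] 0.050310849769803864 0.0
scene [(array([0.512, 0.383, 0.016]), 0.59)]
top [(array([0.511, 0.389, 0.017]), 0.63)]
```

View pics/s7.png

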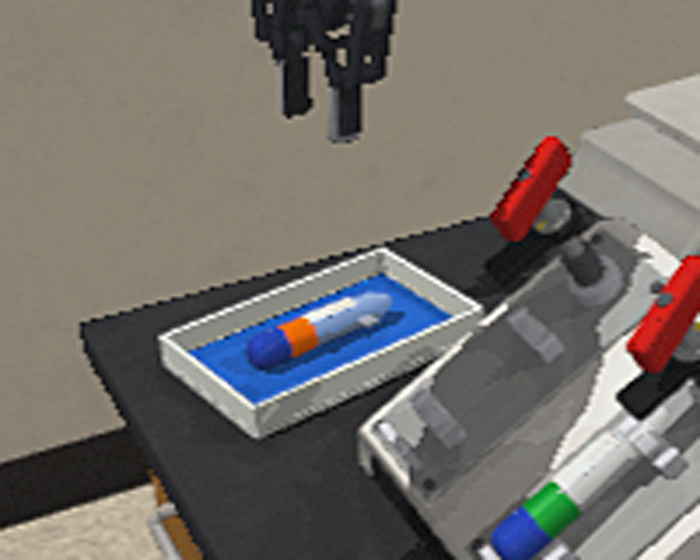

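The tube lies flat in the middle of the tray at about (0.511, 0.386, 0.017). The gripper is clear and the green tube is still seated with its keeper down.

```bash
python3 -c "
from bench import arm
print(arm.sign_off())"
```

```text
the job is handed in; nothing more can be done
None
```

The job is handed in at about 24 s of the 72 s: the orange-banded tube lies flat and released in the middle of the white tray (its handle loosened clockwise), and the green-banded tube is still seated with its keeper down; the verdict was not shown to me.

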